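# Free the seized pin, tip out the finished mounts and refill the bay

### The job

The locating pin of the specimen tray has seized in its dock: free it by twisting it to and fro while drawing it gently upward, so that the dock stays flat on the bench, and lay it in the shallow steel dish. Then lift the tray by its handle and tip it on the corner of the bay with the round mounts, so that these alone run out through the gap in the rim into the grey bin, and set the tray back on the dock as it stood, with its lug hole over the bore. Last, put the steel bars that lie on the bench into the emptied bay; the blocks stay in their own bays, and the steel test disc and the wash bottle stay where they are.

Things in the scene. Friction and masses are not known exactly. Their poses are not given: they have to be found in the camera images.
- dock: Loose aluminium base plate, 260 x 210 x 12 mm, 1.8 kg; origin at the bench, under the middle of the tray that stands on it (plate spans x -155 to +105 mm, y -105 to +105 mm). A steel boss, 44 x 44 mm, stands on it at x = -130 mm up to 35 mm above the bench and holds the pin. Yaw within 0.4 rad of the world's.
- bore (a point): Centre of the bore's mouth on top of the dock's boss, 35 mm above the bench, at x = -130 mm in the dock's frame; axes as the dock. The bore is 17.5 mm wide.
- tray: White square tray, 200 x 200 mm, 0.75 kg full; origin at the centre of its underside, which rests on the dock plate, 12 mm above the bench, axes parallel to the dock's. Floor 4 mm; rim and the two dividers (along its x and y) 4 mm thick, tops 28 mm above the underside: four bays of 94 x 94 mm. Mounts lie in the +x +y bay, one block near the middle of each other bay.
- bay (a point): Middle of the +x +y bay, on its floor: 49, 49, 4 mm in the tray's frame; axes as the tray. Pieces slide on the tray's floor at 12 to 18 degrees of tilt; 40 to 45 degrees straight towards the bay's corner empties it and leaves the blocks behind their walls.
- spout (a point): Outer corner of the +x +y bay, on the floor: 100, 100, 4 mm in the tray's frame; axes as the tray. The rim is missing for 58 mm either way from this corner (a gap of 82 mm, level with the floor), and likewise at the three other corners of the tray.
- tray_grip (a point): Centre of the tray's black grip bar, over the tray's middle, 53 mm above the tray's underside; the bar runs along the tray's x, 84 mm long, 16 mm thick (y), 26 mm high, held on two posts over the divider. Axes as the tray.
- lug_hole (a point): Top centre of the 21 mm hole in the tray's steel lug, at x = -130 mm, 29 mm above the tray's underside; axes as the tray. The lug (53 mm long, 44 mm wide, 5 mm thick) sticks out from the middle of the -x side over the dock's boss, and the pin passes down through it. The hole is 6 mm above the bore point when the tray is home.
- pin_grip (a point): Centre of the pin's T grip, a bar 64 mm long (pin's x), 12 mm thick (y), 22 mm high, 57 mm above the pin's tip; pin's z runs up the shaft. Seized by two sprung pads: a straight pull tips the dock (at some 13 N) before the pin slides. Swung about its axis by about 1 rad, left and right in turn, with 2 to 3 mm of rise during each swing, it creeps out.
- pin_mid (a point): Point on the pin's axis half-way along it, 34 mm from the tip; axes as the pin. Shaft 16 mm diameter with a 28 mm collar just above the lug; 68 mm long in all, 0.12 kg. The pin is free after 20 mm of rise, and its tip is clear of the lug after 27 mm. Home, its T grip is 37 mm above the bore point.
- dish: Shallow open steel dish, 105 mm (x) by 150 mm (y), 24 mm high, walls 3 mm, floor 3 mm; loose; origin at the centre of its underside.
- bin: Grey open archive bin, 200 x 200 mm, 65 mm high, walls and floor 4 mm, 0.4 kg, loose; origin at the centre of its underside.
- mount1_c (a point): Centre of a round resin mount, 40 mm diameter, 22 mm high, standing flat in the tray's +x +y bay; 1 to 3 of the three are present.
- mount2_c (a point): Centre of a round resin mount, 40 mm diameter, 22 mm high, standing flat in the tray's +x +y bay; 1 to 3 of the three are present.
- mount3_c (a point): Centre of a round resin mount, 40 mm diameter, 22 mm high, standing flat in the tray's +x +y bay; 1 to 3 of the three are present.
- bar1_c (a point): Centre of a steel bar, 70 mm long (its x), 20 mm wide (y), 18 mm high, 0.16 kg, lying on the bench; 1 or 2 are present.
- bar2_c (a point): Centre of a steel bar, 70 mm long (its x), 20 mm wide (y), 18 mm high, 0.16 kg, lying on the bench; 1 or 2 are present.
- block1_c (a point): Centre of an aluminium block, 50 x 28 x 18 mm, lying in the tray's bay at +x -y; stays there.
- block2_c (a point): Centre of an aluminium block, 50 x 28 x 18 mm, lying in the tray's bay at -x +y; stays there.
- block3_c (a point): Centre of an aluminium block, 50 x 28 x 18 mm, lying in the tray's bay at -x -y; stays there.
- test_block: Steel reference disc, 64 mm diameter, 15 mm high, on the bench beyond the work; bystander. Origin at its underside.
- wash_bottle: White plastic wash bottle, 64 mm diameter, 160 mm high, on the bench at the -y side; bystander. Origin at its underside.
Things that resemble listed ones, but are neither listed nor needed, are in the scene too. Leave any red look-alike of the part that bears bar2_c alone. What is shaped like the part that bears pin_grip but yellow is not meant.

How it is judged:
By the outcome, as a careful person would: the job done as asked, in the order asked, and still so for the second after the job is handed in, with the robot touching nothing.
Of mount1, mount2, mount3 only 1 to 3 are there at a start; the rules pass over those that are not, and their reading is None.
Of bar1, bar2 only 1 to 2 are there at a start; the rules pass over those that are not, and their reading is None.
At some moment in a run one of bin, dish, bar1, bar2 may be knocked a few centimetres aside while the robot is not near it.
It also fails if it takes over 210 s, if anything falls off the work surface, if the arm or the gripper's body presses on something with over 40 N, if the wrist force passes 120 N, or if a joint passes its speed limit or range.

### The arm

A 6-joint arm with a two-finger parallel gripper is mounted at the origin on the work surface. World frame = base frame: x ahead of the robot, y to its left, z up, the work surface at z = 0. Lengths are in mm, angles in rad, forces in N, time in s.
With the tool pointing down it reaches from about 350 to 975 mm from the base axis. Payload 17.4 kg.
Tool frame: the origin (TCP) lies at the very end of the fingers, on their centre line; the grasp point (between the pads) lies 19 mm behind it (hold_point_z is the z of the grasp point in the tool frame, in mm); z points along the fingers, y is the line along which they close (so a half turn about z gives the same grasp; the last joint's range is limited). The gripper opens to 85 mm and grips with 20 to 120 N. Pads are 22 mm wide; open, the fingers measure 114 mm over their backs; the gripper's body (76 mm by 85 mm) begins 54 mm behind the grasp point. The pads swing forward as they close: fully open they stand 13 mm farther back than shut.
Start: joints at [1.072, 0.116, 1.442, -0, 1.584, -0.038], TCP at [300.157, 604.598, 231.303] pointing down, gripper open.
Joint ranges: [-2.83, 2.83], [-0.83, 2.19], [0.07, 2.5], [-1.14, 4.28], [0.01, 3], [-2.97, 2.97]. Speed limits (rad/s): [1.89, 1.89, 2.22, 3.14, 3.14, 3.14].

### API

Orientations are given as [roll, pitch, yaw] about the fixed x, y, z axes, in that order (R = Rz(yaw) Ry(pitch) Rx(roll)).
In Python, from station import sense, camera, finish_job, regions_of, hold_point_z gives the robot as it stands.
- The arm moves only by the shell command python3 -m handwheel 'ROWS' [FORCE]. ROWS is JSON, a list of rows, each an object of numbers: "rx", "ry", "rz": the turn, a rotation vector about the tool's x, y, z in units of 5 degrees (1.0 is 5 degrees); "x", "y", "z": the shift along the tool's x, y, z in units of 30 mm (1.0 is 30 mm); "claw": the finger opening in mm, from 0 to 85.4. In form: [{"rx": .., "ry": .., "rz": .., "x": .., "y": .., "z": .., "claw": ..}, ...]. A call has 1 to 10 rows; each row is the pose to reach, as a shift and turn from the pose commanded when the call began, along the tool's axes at that moment; what a row does not reach only later rows make up. A row lasts 1/12 s, in which the tool goes at most 41.7 mm and 7.16 degrees, less where a joint would pass 70% of its speed; a pose out of reach is approached as far as the arm can. A call with a gripper value outside its range is refused whole. The fingers move at their own pace and stop on an object; FORCE is the grip in N (left out, the last holds). Time passes only in rows, so rows that repeat a pose let the fingers close. It gives the time, the measured TCP pose, the force, the opening and the grip force at its end, in the units of the state.
- sense(): the state, without advancing time (a new reading comes with each control period).
- camera(name): name is "scene" or "side" or "wrist"; returns a dict with "pixels" (384x512x3 uint8, blue, green, red), "K" (3x3 intrinsics, pixels), "rvec" (rotation vector, rad) and "tvec" (3), from world to camera coordinates, as OpenCV has them. Camera axes: x right, y down, z forward; pixel columns grow to the right and rows downward; lengths in mm; the calibration is good to about 2 mm. A picture is of the moment at which its call begins. There is no depth.
- finish_job(): hands the job in; it is judged then, once.
Trained networks look in the newest picture that a camera, given by its name, has taken for a name from the list of things; names that differ only in an ending like _2 or _b are one class to them, and where a whole thing is asked for, a point or a joint stands for the part that bears it (a point fixed in the world has none). Each returns a list of dicts, best first, with "p" (0 to 1); they miss things now and then, are a little off and sometimes report something else, mostly with a low value. They report only what shows in the picture. A call takes as long as a camera call. They do not tell look-alikes from the thing itself.
- regions_of(camera, target): "region" (384x512 bool, what is visible of it) and "centre" ([column, row] in pixels, amid what is visible of it).
The state is a dict: "t": time; "qpos": joint angles; "dq": joint speeds; "tau": joint torques, N m; "tool_pos": TCP position; "orientation": TCP orientation; "force": force on the tool from outside, world axes, zero at the start; "ft_torque": the same for the moment, N m; "finger_gap": finger opening in mm; "grasp_force": force on a finger pad.
Only numpy, scipy, OpenCV 4.12 (cv2) and the standard library are available. Lean on these libraries where they do the work, as an engineer would, in place of code of your own. Each camera call takes 0.05 s, during which the arm holds its last target. There are 200 camera calls.

## Working session

There is one attempt and no reset: what is moved stays moved. The work goes in short steps, Python scripts to look and compute and a shell command to move; the robot and the scene stay as the last step left them, time stands still between calls to the robot, and variables do not carry over. Pictures are saved under pics/ and viewed, at most 14 in all, crops included, and the job is handed in when it is done.

```bash
ls; mkdir -p pics; cat > h.py <<'E'
import numpy as np, cv2
from station import *
from scipy.spatial.transform import Rotation as R
def snap(n,f=None):
    c=camera(n)
    if f: cv2.imwrite('pics/'+f,c['pixels'])
    return c
def cam(c):
    M=cv2.Rodrigues(np.array(c['rvec'],float))[0]; return M,np.array(c['tvec'],float).ravel(),np.array(c['K'],float)
def toz(c,uv,z):
    M,t,K=cam(c); d=M.T@np.linalg.solve(K,[uv[0],uv[1],1]); o=-M.T@t
    return o+d*(z-o[2])/d[2]
def proj(c,P):
    return cv2.projectPoints(np.array(P,float).reshape(-1,1,3),np.array(c['rvec'],float),np.array(c['tvec'],float),np.array(c['K'],float),None)[0].reshape(-1,2)
def pose():
    s=sense(); return np.array(s['tool_pos']),R.from_euler('xyz',s['orientation'])
def togo(p,yaw=None,rpy=None):
    "units to go to TCP p with tool down and tool yaw"
    p0,r0=pose()
    r=R.from_euler('xyz',rpy if rpy is not None else [np.pi,0,yaw])
    sh=r0.inv().apply(np.array(p)-p0)/30; rv=(r0.inv()*r).as_rotvec()/np.radians(5)
    print('xyz',sh.round(3),'r',rv.round(3))
E
python3 - <<'E'
from h import *
s=sense(); print(s); print(hold_point_z)
for n in ['scene','side','wrist']:
    c=snap(n,n+'0.png'); M,t,K=cam(c); print(n,(-M.T@t).round(),K[0,0])
    for k,z in [('dock',12),('tray',20),('pin_grip',72),('tray_grip',65),('lug_hole',41),('dish',10),('bin',30),('mount1_c',30),('bar1_c',9),('block1_c',30),('test_block',10),('wash_bottle',80)]:
        for r in regions_of(n,k)[:4]:
            print(k,round(r['p'],2),np.round(r['centre']),toz(c,r['centre'],z).round()[:2],r['region'].sum())
a=[cv2.imread(f'pics/{n}0.png') for n in('scene','side')]
E
```

```text
pics
{'t': 0.0, 'qpos': array([ 1.07218246e+00,  1.16458101e-01,  1.44227611e+00, -1.99927690e-05,
        1.58399664e+00, -3.78072854e-02]), 'dq': array([-8.27487584e-04,  1.53642560e-03, -1.62983060e-03, -2.02685219e-05,
       -2.80974980e-03, -1.73042764e-03]), 'tau': array([ 1.77830108e-03, -7.31985140e+01, -6.32480907e+01,  1.39678536e-04,
        6.22284715e-03,  9.05755974e-05]), 'tool_pos': array([300.07632319, 604.41218097, 230.57424148]), 'orientation': array([-3.14045451e+00, -2.30449458e-05,  2.68078581e+00]), 'force': array([ 0.3404438 , -0.73423429, -0.23416709]), 'ft_torque': array([ 0.01570588, -0.05554956, -0.05228402]), 'grasp_force': 0.0, 'finger_gap': 84.99130981051366}
-18.700000000000003
scene [1249.  261.  947.] 386.55830323819305
dock 0.67 [365. 217.] [418. 216.] 813
tray 0.62 [369. 256.] [559. 266.] 3779
pin_grip 0.71 [377. 210.] [430. 243.] 155
pin_grip 0.52 [345. 258.] [632. 211.] 189
pin_grip 0.3 [211. 194.] [ 586. -232.] 3912
tray_grip 0.79 [365. 253.] [590. 254.] 3741
lug_hole 0.84 [364. 255.] [577. 253.] 3538
dish 0.85 [269. 263.] [697.  19.] 2012
bin 
[... 719 characters left out ...]
.16 [296. 298.] [ 451. -577.] 1174
tray_grip 0.49 [194. 161.] [411. 111.] 467
lug_hole 0.65 [210. 157.] [481. 146.] 84
lug_hole 0.56 [218. 149.] [530. 186.] 1262
dish 0.7 [279. 172.] [693. -11.] 869
dish 0.53 [298. 160.] [793.  27.] 160
bin 0.81 [279. 221.] [ 560. -268.] 4107
mount1_c 0.41 [218. 149.] [535. 198.] 1307
bar1_c 0.67 [222. 145.] [569. 255.] 1327
block1_c 0.4 [232. 143.] [597. 216.] 102
test_block 0.58 [301. 159.] [805.  24.] 194
wash_bottle 0.82 [295. 299.] [ 442. -584.] 1197
wrist [233. 637. 374.] 275.3922802943882
tray 0.68 [106. 367.] [491. 227.] 787
pin_grip 0.74 [ 42. 281.] [299. 298.] 1111
tray_grip 0.84 [102. 365.] [453. 276.] 752
lug_hole 0.75 [105. 368.] [477. 249.] 814
```

```bash
python3 - <<'E'
import cv2
a=cv2.imread('pics/scene0.png')[150:340,180:450]; cv2.imwrite('pics/s0c.png',cv2.resize(a,None,fx=2.9,fy=2.9,interpolation=cv2.INTER_CUBIC))
E
```

```text
(no output)
```

View pics/s0c.png

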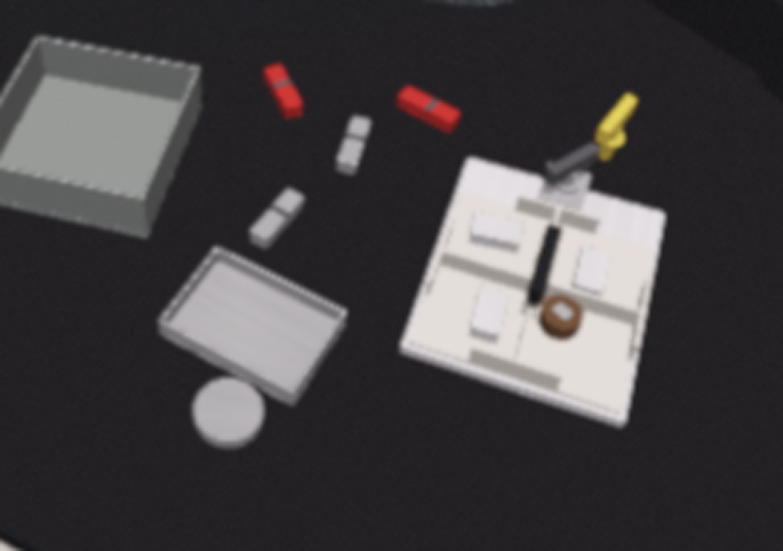

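One mount is present, lying at the tray's inner corner of the +x+y bay (crop 562,315). There are two steel bars (crop 353,145 and 277,217) and two red look-alikes. The dark pin T is at crop (573,160), with the yellow look-alike beside it.

```bash
python3 - <<'E'
from h import *
c=snap('scene')
f=lambda x,y,z:toz(c,(180+x/2.9,150+y/2.9),z)
for p in [(470,157,12),(665,212,12),(625,420,14),(402,348,14)]: print(f(*p).round())
print('grip ends',f(555,230,78).round(),f(537,300,78).round())
print('pin ends',f(553,165,83).round(),f(594,150,83).round())
for b in [(353,122),(345,168),(290,195),(262,238)]: print('bar',f(*b,18).round())
print('dish',[f(*p).round() for p in [(215,248,24),(345,313,24),(293,403,2),(160,320,24)]])
print('bin',[f(*p).round() for p in [(38,37,65),(200,67,65),(148,200,65)]])
E
```

```text
[398. 137.  12.]
[384. 345.  12.]
[645. 360.  14.]
[661. 153.  14.]
grip ends [513. 248.  78.] [600. 254.  78.]
pin ends [437. 225.  83.] [399. 258.  83.]
bar [409.   3.  18.]
bar [477.  20.  18.]
bar [538. -18.  18.]
bar [603. -21.  18.]
dish [array([639., -58.,  24.]), array([655.,  91.,  24.]), array([754.,  80.,   2.]), array([740., -67.,  24.])]
bin [array([ 482., -364.,   65.]), array([ 446., -171.,   65.]), array([ 641., -131.,   65.])]
```

```bash
python3 - <<'E'
from h import *
c=snap('wrist'); M,t,K=cam(c); p,r=pose(); print(r.inv().apply(-M.T@t-p), (r.inv().as_matrix()@M.T)[:,2])
togo([418,241,215],2.43)
E
```

```text
[  74.92189534   -0.54516872 -142.38553615] [-2.92114029e-01  5.69233786e-04  9.56383328e-01]
xyz [-8.908 -9.11   0.544] r [0.    0.    2.874]
```

```bash
R='x'; python3 -m handwheel '[{"x":-1,"y":-1,"z":0.06,"rz":0.5},{"x":-2,"y":-2,"z":0.1,"rz":0.7},{"x":-3,"y":-3,"z":0.2,"rz":1},{"x":-4,"y":-4,"z":0.3,"rz":1.5},{"x":-5,"y":-5,"z":0.3,"rz":2},{"x":-6,"y":-6,"z":0.4,"rz":2.5},{"x":-7,"y":-7,"z":0.5,"rz":2.87},{"x":-8,"y":-8,"z":0.54,"rz":2.87},{"x":-8.91,"y":-9.11,"z":0.54,"rz":2.87},{"x":-8.91,"y":-9.11,"z":0.54,"rz":2.87}]'
python3 - <<'E'
from h import *
c=snap('wrist','w1.png')
for k,z in [('pin_grip',83),('lug_hole',41)]:
    for r in regions_of('wrist',k)[:3]:
        print(k,round(r['p'],2),np.round(r['centre']),toz(c,r['centre'],z).round()[:2],r['region'].sum())
        (cx,cy),wh,a=cv2.minAreaRect(np.argwhere(r['region'])[:,::-1].astype(np.float32)); 
        b=cv2.boxPoints(((cx,cy),wh,a)); print(b.round(), [toz(c,q,z).round()[:2] for q in b])
E
```

```text
pin_grip 0.81 [ 42. 281.] [298. 311.] 1093
[[ 16. 279.]
 [ 60. 251.]
 [ 77. 278.]
 [ 33. 305.]] [array([281., 285.]), array([275., 356.]), array([313., 352.]), array([320., 278.])]
lug_hole 0.86 [106. 366.] [474. 253.] 718
[[ 76. 358.]
 [108. 346.]
 [122. 383.]
 [ 90. 395.]] [array([440., 222.]), array([442., 280.]), array([515., 255.]), array([513., 194.])]invalid input at $[0]: expected keys rx, ry, rz, x, y, z, claw
```

View pics/w1.png

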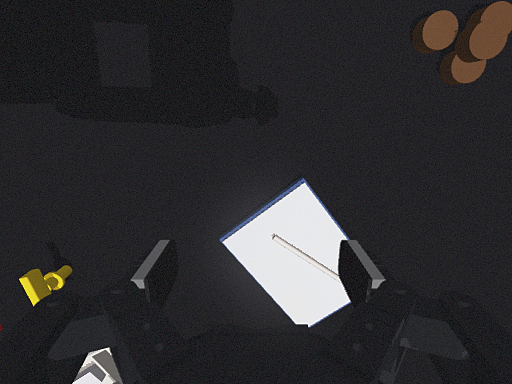

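The picture is still the start view, because the move was refused. It shows the yellow look-alike at (42,281) and clutter. Every row must carry all seven keys.

```bash
python3 -m handwheel '[{"rx":0,"ry":0,"rz":0.5,"x":-1,"y":-1,"z":0.06,"claw":85},{"rx":0,"ry":0,"rz":1,"x":-2,"y":-2,"z":0.1,"claw":85},{"rx":0,"ry":0,"rz":1.5,"x":-3,"y":-3,"z":0.2,"claw":85},{"rx":0,"ry":0,"rz":2,"x":-4,"y":-4,"z":0.3,"claw":85},{"rx":0,"ry":0,"rz":2.5,"x":-5,"y":-5,"z":0.3,"claw":85},{"rx":0,"ry":0,"rz":2.87,"x":-6,"y":-6,"z":0.4,"claw":85},{"rx":0,"ry":0,"rz":2.87,"x":-7,"y":-7,"z":0.5,"claw":85},{"rx":0,"ry":0,"rz":2.87,"x":-8,"y":-8,"z":0.54,"claw":85},{"rx":0,"ry":0,"rz":2.87,"x":-8.91,"y":-9.11,"z":0.54,"claw":85},{"rx":0,"ry":0,"rz":2.87,"x":-8.91,"y":-9.11,"z":0.54,"claw":85}]'
python3 - <<'E'
from h import *
c=snap('wrist','w2.png')
for k,z in [('pin_grip',83),('lug_hole',41)]:
    for r in regions_of('wrist',k)[:3]:
        print(k,round(r['p'],2),np.round(r['centre']),toz(c,r['centre'],z).round()[:2],r['region'].sum())
        b=cv2.boxPoints(cv2.minAreaRect(np.argwhere(r['region'])[:,::-1].astype(np.float32))); print(b.round().tolist(), [toz(c,q,z).round()[:2].tolist() for q in b])
E
```

```text
t: 3.03
tool_pos: [418.9, 236.6, 215.4]
orientation: [3.142, 0.001, 2.427]
force: [-1.4, 1.0, 0.9]
finger_gap: 85.1
grasp_force: 0.0
pin_grip 0.7 [215.  84.] [320. 268.] 1045
[[189.0, 56.0], [210.0, 46.0], [241.0, 108.0], [220.0, 118.0]] [[288.0, 267.0], [294.0, 287.0], [352.0, 273.0], [346.0, 251.0]]
pin_grip 0.6 [260. 172.] [412. 246.] 951
[[245.0, 145.0], [268.0, 145.0], [268.0, 207.0], [245.0, 207.0]] [[381.0, 252.0], [396.0, 270.0], [446.0, 227.0], [430.0, 209.0]]
lug_hole 0.92 [316. 219.] [509. 253.] 16805
[[191.0, 200.0], [311.0, 95.0], [436.0, 238.0], [316.0, 343.0]] [[390.0, 153.0], [390.0, 337.0], [630.0, 352.0], [664.0, 135.0]]
```

View pics/w2.png

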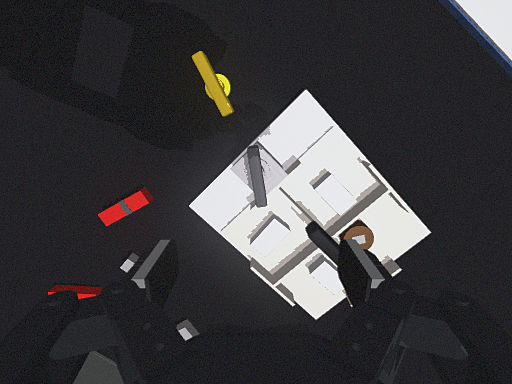

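Pin T bar: pixel ends about (253,147) and (263,205). The tray lies right of it, the mount is at (358,237), and the yellow look-alike at (215,84) is well away.

```bash
python3 - <<'E'
from h import *
c=snap('wrist')
a,b=toz(c,(251.5,148),83),toz(c,(262,204),83); m=(a+b)/2; print(a,b,m,np.degrees(np.arctan2(*(a-b)[1::-1])))
for p in [(305,90),(190,206),(431,232),(317,320)]: print(toz(c,p,12 if p[0]<310 else 16).round(1))
yaw=np.arctan2(*(a-b)[1::-1]); togo([*m[:2],54],yaw)
E
```

```text
[386.63111935 259.41495961  83.        ] [438.34924686 228.8837512   83.        ] [412.49018311 244.1493554   83.        ] 149.44500523560183
[383.1 344.5  12. ]
[397.6 138.9  12. ]
[638.2 361.8  16. ]
[653.  156.1  16. ]
xyz [ 0.199 -0.053  5.376] r [ 6.000e-03 -1.000e-03 -2.045e+00]
```

```bash
python3 -m handwheel '[{"rx":0,"ry":0,"rz":-0.9,"x":0.15,"y":-0.03,"z":1,"claw":85},{"rx":0,"ry":0,"rz":-1.8,"x":0.15,"y":-0.03,"z":2,"claw":85},{"rx":0,"ry":0,"rz":-1.8,"x":0.15,"y":-0.03,"z":3,"claw":60},{"rx":0,"ry":0,"rz":-1.8,"x":0.15,"y":-0.03,"z":4,"claw":60},{"rx":0,"ry":0,"rz":-1.8,"x":0.15,"y":-0.03,"z":5,"claw":60},{"rx":0,"ry":0,"rz":-1.8,"x":0.15,"y":-0.03,"z":5.37,"claw":40},{"rx":0,"ry":0,"rz":-1.8,"x":0.15,"y":-0.03,"z":5.37,"claw":40},{"rx":0,"ry":0,"rz":-1.8,"x":0.15,"y":-0.03,"z":5.37,"claw":28},{"rx":0,"ry":0,"rz":-1.8,"x":0.15,"y":-0.03,"z":5.37,"claw":28}]' 40
python3 - <<'E'
from h import *
c=snap('wrist','w3.png')
E
```

```text
t: 3.98
tool_pos: [414.8, 244.1, 56.0]
orientation: [3.14, 0.001, 2.588]
force: [0.4, 0.0, 0.3]
finger_gap: 28.2
grasp_force: 0.0
```

View pics/w3.png

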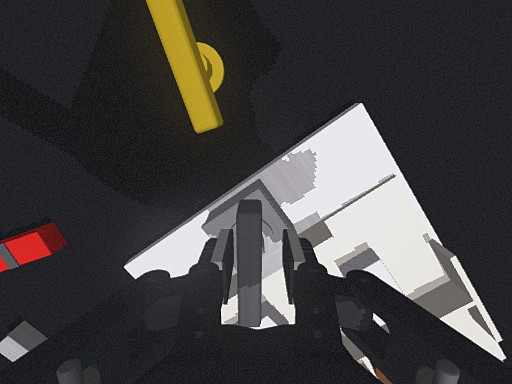

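The bar lies between the fingers and is aligned with them, but about 3 mm left of centre (column 251 against 258). I'll shift tool y by -3 mm and close.

```bash
python3 -m handwheel '[{"rx":0,"ry":0,"rz":0,"x":0,"y":-0.1,"z":0.03,"claw":28},{"rx":0,"ry":0,"rz":0,"x":0,"y":-0.1,"z":0.03,"claw":20},{"rx":0,"ry":0,"rz":0,"x":0,"y":-0.1,"z":0.03,"claw":14},{"rx":0,"ry":0,"rz":0,"x":0,"y":-0.1,"z":0.03,"claw":8},{"rx":0,"ry":0,"rz":0,"x":0,"y":-0.1,"z":0.03,"claw":6},{"rx":0,"ry":0,"rz":0,"x":0,"y":-0.1,"z":0.03,"claw":6}]' 40
python3 -c "
from h import *;s=sense();print(s['force'],s['ft_torque'])"
```

```text
t: 4.53
tool_pos: [412.8, 240.7, 54.0]
orientation: [3.141, 0.001, 2.587]
force: [-2.0, -0.7, 6.4]
finger_gap: 13.4
grasp_force: 39.0
[-2.04043558 -0.7202321   6.3813401 ] [-0.19005272  0.33562703 -0.06390171]
```

```bash
python3 -m handwheel '[{"rx":0,"ry":0,"rz":0,"x":0,"y":0,"z":0,"claw":6},{"rx":0,"ry":0,"rz":1.3,"x":0,"y":0,"z":-0.01,"claw":6},{"rx":0,"ry":0,"rz":2.6,"x":0,"y":0,"z":-0.02,"claw":6},{"rx":0,"ry":0,"rz":3.9,"x":0,"y":0,"z":-0.03,"claw":6},{"rx":0,"ry":0,"rz":5.2,"x":0,"y":0,"z":-0.04,"claw":6},{"rx":0,"ry":0,"rz":5.8,"x":0,"y":0,"z":-0.05,"claw":6}]' 80
python3 -c "
from h import *;s=sense();print(s['force'],s['ft_torque'])"
python3 -m handwheel '[{"rx":0,"ry":0,"rz":-1.3,"x":0,"y":0,"z":-0.01,"claw":6},{"rx":0,"ry":0,"rz":-2.6,"x":0,"y":0,"z":-0.02,"claw":6},{"rx":0,"ry":0,"rz":-3.9,"x":0,"y":0,"z":-0.03,"claw":6},{"rx":0,"ry":0,"rz":-5.2,"x":0,"y":0,"z":-0.04,"claw":6},{"rx":0,"ry":0,"rz":-6.5,"x":0,"y":0,"z":-0.05,"claw":6},{"rx":0,"ry":0,"rz":-7.8,"x":0,"y":0,"z":-0.06,"claw":6},{"rx":0,"ry":0,"rz":-9.1,"x":0,"y":0,"z":-0.07,"claw":6},{"rx":0,"ry":0,"rz":-10.4,"x":0,"y":0,"z":-0.08,"claw":6},{"rx":0,"ry":0,"rz":-11.6,"x":0,"y":0,"z":-0.08,"claw":6}]'
python3 -c "
from h import *;s=sense();print(s['force'],s['ft_torque'])"
```

```text
t: 5.03
tool_pos: [412.6, 240.6, 54.3]
orientation: [3.141, 0.0, 2.075]
force: [3.6, 1.0, -7.0]
finger_gap: 11.4
grasp_force: 78.4
[ 3.62178903  0.98650863 -7.02537152] [ 0.08248417 -0.79965029  0.13099949]
t: 5.78
tool_pos: [412.0, 240.1, 56.2]
orientation: [-3.14, -0.001, 3.099]
force: [-0.6, -3.0, -5.5]
finger_gap: 11.3
grasp_force: 79.9
[-0.55371335 -3.00212314 -5.52919699] [-0.52566028 -0.08560714 -0.18024915]
```

```bash
python3 -m handwheel '[{"rx":0,"ry":0,"rz":1.3,"x":0,"y":0,"z":-0.01,"claw":6},{"rx":0,"ry":0,"rz":2.6,"x":0,"y":0,"z":-0.02,"claw":6},{"rx":0,"ry":0,"rz":3.9,"x":0,"y":0,"z":-0.03,"claw":6},{"rx":0,"ry":0,"rz":5.2,"x":0,"y":0,"z":-0.04,"claw":6},{"rx":0,"ry":0,"rz":6.5,"x":0,"y":0,"z":-0.05,"claw":6},{"rx":0,"ry":0,"rz":7.8,"x":0,"y":0,"z":-0.06,"claw":6},{"rx":0,"ry":0,"rz":9.1,"x":0,"y":0,"z":-0.07,"claw":6},{"rx":0,"ry":0,"rz":10.4,"x":0,"y":0,"z":-0.08,"claw":6},{"rx":0,"ry":0,"rz":11.6,"x":0,"y":0,"z":-0.08,"claw":6}]'
python3 -m handwheel '[{"rx":0,"ry":0,"rz":-1.3,"x":0,"y":0,"z":-0.01,"claw":6},{"rx":0,"ry":0,"rz":-2.6,"x":0,"y":0,"z":-0.02,"claw":6},{"rx":0,"ry":0,"rz":-3.9,"x":0,"y":0,"z":-0.03,"claw":6},{"rx":0,"ry":0,"rz":-5.2,"x":0,"y":0,"z":-0.04,"claw":6},{"rx":0,"ry":0,"rz":-6.5,"x":0,"y":0,"z":-0.05,"claw":6},{"rx":0,"ry":0,"rz":-7.8,"x":0,"y":0,"z":-0.06,"claw":6},{"rx":0,"ry":0,"rz":-9.1,"x":0,"y":0,"z":-0.07,"claw":6},{"rx":0,"ry":0,"rz":-10.4,"x":0,"y":0,"z":-0.08,"claw":6},{"rx":0,"ry":0,"rz":-11.6,"x":0,"y":0,"z":-0.08,"claw":6}]'
python3 -c "
from h import *;s=sense();print(s['force'],s['ft_torque'])"
```

```text
t: 6.53
tool_pos: [412.5, 240.6, 58.9]
orientation: [3.141, 0.0, 2.076]
force: [4.2, 2.1, -6.8]
finger_gap: 10.8
grasp_force: 79.6
t: 7.28
tool_pos: [412.1, 240.1, 61.1]
orientation: [-3.14, -0.001, 3.099]
force: [0.7, -2.9, -5.1]
finger_gap: 11.2
grasp_force: 79.5
[ 0.72574784 -2.93229954 -5.11087763] [-0.52347723 -0.1653782  -0.10853357]
```

```bash
python3 -m handwheel '[{"rx":0,"ry":0,"rz":1.3,"x":0,"y":0,"z":-0.01,"claw":6},{"rx":0,"ry":0,"rz":2.6,"x":0,"y":0,"z":-0.02,"claw":6},{"rx":0,"ry":0,"rz":3.9,"x":0,"y":0,"z":-0.03,"claw":6},{"rx":0,"ry":0,"rz":5.2,"x":0,"y":0,"z":-0.04,"claw":6},{"rx":0,"ry":0,"rz":6.5,"x":0,"y":0,"z":-0.05,"claw":6},{"rx":0,"ry":0,"rz":7.8,"x":0,"y":0,"z":-0.06,"claw":6},{"rx":0,"ry":0,"rz":9.1,"x":0,"y":0,"z":-0.07,"claw":6},{"rx":0,"ry":0,"rz":10.4,"x":0,"y":0,"z":-0.08,"claw":6},{"rx":0,"ry":0,"rz":11.6,"x":0,"y":0,"z":-0.08,"claw":6}]'
python3 -m handwheel '[{"rx":0,"ry":0,"rz":-1.3,"x":0,"y":0,"z":-0.01,"claw":6},{"rx":0,"ry":0,"rz":-2.6,"x":0,"y":0,"z":-0.02,"claw":6},{"rx":0,"ry":0,"rz":-3.9,"x":0,"y":0,"z":-0.03,"claw":6},{"rx":0,"ry":0,"rz":-5.2,"x":0,"y":0,"z":-0.04,"claw":6},{"rx":0,"ry":0,"rz":-6.5,"x":0,"y":0,"z":-0.05,"claw":6},{"rx":0,"ry":0,"rz":-7.8,"x":0,"y":0,"z":-0.06,"claw":6},{"rx":0,"ry":0,"rz":-9.1,"x":0,"y":0,"z":-0.07,"claw":6},{"rx":0,"ry":0,"rz":-10.4,"x":0,"y":0,"z":-0.08,"claw":6},{"rx":0,"ry":0,"rz":-11.6,"x":0,"y":0,"z":-0.08,"claw":6}]'
python3 -m handwheel '[{"rx":0,"ry":0,"rz":1.3,"x":0,"y":0,"z":-0.01,"claw":6},{"rx":0,"ry":0,"rz":2.6,"x":0,"y":0,"z":-0.02,"claw":6},{"rx":0,"ry":0,"rz":3.9,"x":0,"y":0,"z":-0.03,"claw":6},{"rx":0,"ry":0,"rz":5.2,"x":0,"y":0,"z":-0.04,"claw":6},{"rx":0,"ry":0,"rz":6.5,"x":0,"y":0,"z":-0.05,"claw":6},{"rx":0,"ry":0,"rz":7.8,"x":0,"y":0,"z":-0.06,"claw":6},{"rx":0,"ry":0,"rz":9.1,"x":0,"y":0,"z":-0.07,"claw":6},{"rx":0,"ry":0,"rz":10.4,"x":0,"y":0,"z":-0.08,"claw":6},{"rx":0,"ry":0,"rz":11.6,"x":0,"y":0,"z":-0.08,"claw":6}]'
python3 -m handwheel '[{"rx":0,"ry":0,"rz":-1.3,"x":0,"y":0,"z":-0.01,"claw":6},{"rx":0,"ry":0,"rz":-2.6,"x":0,"y":0,"z":-0.02,"claw":6},{"rx":0,"ry":0,"rz":-3.9,"x":0,"y":0,"z":-0.03,"claw":6},{"rx":0,"ry":0,"rz":-5.2,"x":0,"y":0,"z":-0.04,"claw":6},{"rx":0,"ry":0,"rz":-6.5,"x":0,"y":0,"z":-0.05,"claw":6},{"rx":0,"ry":0,"rz":-7.8,"x":0,"y":0,"z":-0.06,"claw":6},{"rx":0,"ry":0,"rz":-9.1,"x":0,"y":0,"z":-0.07,"claw":6},{"rx":0,"ry":0,"rz":-10.4,"x":0,"y":0,"z":-0.08,"claw":6},{"rx":0,"ry":0,"rz":-11.6,"x":0,"y":0,"z":-0.08,"claw":6}]'
python3 -c "
from h import *;s=sense();print(s['force'],s['ft_torque']);snap('wrist','w4.png')"
```

```text
t: 8.03
tool_pos: [412.5, 240.6, 63.8]
orientation: [3.141, -0.0, 2.075]
force: [4.9, 1.5, -6.9]
finger_gap: 11.2
grasp_force: 79.5
t: 8.78
tool_pos: [412.1, 240.2, 66.0]
orientation: [-3.14, -0.001, 3.099]
force: [2.2, -1.4, -4.8]
finger_gap: 10.9
grasp_force: 79.3
t: 9.53
tool_pos: [412.4, 240.6, 68.6]
orientation: [-3.142, -0.0, 2.076]
force: [3.2, 2.7, -4.7]
finger_gap: 10.9
grasp_force: 79.4
t: 10.28
tool_pos: [412.1, 240.2, 70.8]
orientation: [-3.14, -0.001, 3.099]
force: [0.1, -2.7, -4.3]
finger_gap: 11.0
grasp_force: 79.0
[ 0.05079919 -2.67275003 -4.28160964] [-0.47674214 -0.17437455 -0.05655121]
```

View pics/w4.png

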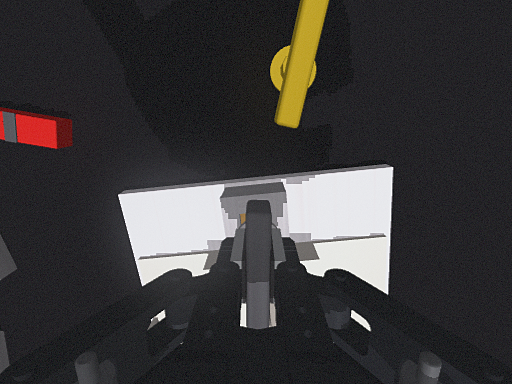

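The bar is firmly held at column 258, the pin has risen about 16 mm, and the dock is undisturbed. I'll carry on with the swings.

```bash
python3 -m handwheel '[{"rx":0,"ry":0,"rz":1.3,"x":0,"y":0,"z":-0.01,"claw":6},{"rx":0,"ry":0,"rz":2.6,"x":0,"y":0,"z":-0.02,"claw":6},{"rx":0,"ry":0,"rz":3.9,"x":0,"y":0,"z":-0.03,"claw":6},{"rx":0,"ry":0,"rz":5.2,"x":0,"y":0,"z":-0.04,"claw":6},{"rx":0,"ry":0,"rz":6.5,"x":0,"y":0,"z":-0.05,"claw":6},{"rx":0,"ry":0,"rz":7.8,"x":0,"y":0,"z":-0.06,"claw":6},{"rx":0,"ry":0,"rz":9.1,"x":0,"y":0,"z":-0.07,"claw":6},{"rx":0,"ry":0,"rz":10.4,"x":0,"y":0,"z":-0.08,"claw":6},{"rx":0,"ry":0,"rz":11.6,"x":0,"y":0,"z":-0.08,"claw":6}]'
python3 -m handwheel '[{"rx":0,"ry":0,"rz":-1.3,"x":0,"y":0,"z":-0.01,"claw":6},{"rx":0,"ry":0,"rz":-2.6,"x":0,"y":0,"z":-0.02,"claw":6},{"rx":0,"ry":0,"rz":-3.9,"x":0,"y":0,"z":-0.03,"claw":6},{"rx":0,"ry":0,"rz":-5.2,"x":0,"y":0,"z":-0.04,"claw":6},{"rx":0,"ry":0,"rz":-6.5,"x":0,"y":0,"z":-0.05,"claw":6},{"rx":0,"ry":0,"rz":-7.8,"x":0,"y":0,"z":-0.06,"claw":6},{"rx":0,"ry":0,"rz":-9.1,"x":0,"y":0,"z":-0.07,"claw":6},{"rx":0,"ry":0,"rz":-10.4,"x":0,"y":0,"z":-0.08,"claw":6},{"rx":0,"ry":0,"rz":-11.6,"x":0,"y":0,"z":-0.08,"claw":6}]'
python3 -m handwheel '[{"rx":0,"ry":0,"rz":1.3,"x":0,"y":0,"z":-0.01,"claw":6},{"rx":0,"ry":0,"rz":2.6,"x":0,"y":0,"z":-0.02,"claw":6},{"rx":0,"ry":0,"rz":3.9,"x":0,"y":0,"z":-0.03,"claw":6},{"rx":0,"ry":0,"rz":5.2,"x":0,"y":0,"z":-0.04,"claw":6},{"rx":0,"ry":0,"rz":6.5,"x":0,"y":0,"z":-0.05,"claw":6},{"rx":0,"ry":0,"rz":7.8,"x":0,"y":0,"z":-0.06,"claw":6},{"rx":0,"ry":0,"rz":9.1,"x":0,"y":0,"z":-0.07,"claw":6},{"rx":0,"ry":0,"rz":10.4,"x":0,"y":0,"z":-0.08,"claw":6},{"rx":0,"ry":0,"rz":11.6,"x":0,"y":0,"z":-0.08,"claw":6}]'
python3 -m handwheel '[{"rx":0,"ry":0,"rz":-1.3,"x":0,"y":0,"z":-0.01,"claw":6},{"rx":0,"ry":0,"rz":-2.6,"x":0,"y":0,"z":-0.02,"claw":6},{"rx":0,"ry":0,"rz":-3.9,"x":0,"y":0,"z":-0.03,"claw":6},{"rx":0,"ry":0,"rz":-5.2,"x":0,"y":0,"z":-0.04,"claw":6},{"rx":0,"ry":0,"rz":-6.5,"x":0,"y":0,"z":-0.05,"claw":6},{"rx":0,"ry":0,"rz":-7.8,"x":0,"y":0,"z":-0.06,"claw":6},{"rx":0,"ry":0,"rz":-9.1,"x":0,"y":0,"z":-0.07,"claw":6},{"rx":0,"ry":0,"rz":-10.4,"x":0,"y":0,"z":-0.08,"claw":6},{"rx":0,"ry":0,"rz":-11.6,"x":0,"y":0,"z":-0.08,"claw":6}]'
python3 -c "
from h import *;s=sense();print(s['force'],s['ft_torque'],s['qpos'])"
```

```text
t: 11.08
tool_pos: [412.6, 240.7, 74.0]
orientation: [3.141, -0.0, 2.072]
force: [0.7, -1.3, -0.6]
finger_gap: 11.1
grasp_force: 79.3
t: 11.83
tool_pos: [412.5, 240.7, 76.4]
orientation: [3.141, 0.0, 3.096]
force: [-0.6, 0.2, -1.2]
finger_gap: 11.2
grasp_force: 79.3
t: 12.58
tool_pos: [412.5, 240.7, 78.8]
orientation: [3.141, -0.0, 2.073]
force: [0.0, 0.4, -0.0]
finger_gap: 11.1
grasp_force: 79.3
t: 13.33
tool_pos: [412.5, 240.7, 81.2]
orientation: [3.141, 0.0, 3.096]
force: [-0.2, -0.0, -1.4]
finger_gap: 11.4
grasp_force: 79.3
[-0.16997903 -0.01765529 -1.35431724] [-0.01053683 -0.00092049  0.06234727] [ 4.74627557e-01 -2.45089399e-01  2.03219631e+00  1.26723313e-04
  1.35413770e+00 -1.05093432e+00]
```

```bash
python3 -m handwheel '[{"rx":0,"ry":0,"rz":0,"x":0,"y":0,"z":-1,"claw":6},{"rx":0,"ry":0,"rz":0,"x":0,"y":0,"z":-2,"claw":6},{"rx":0,"ry":0,"rz":0,"x":0,"y":0,"z":-3,"claw":6},{"rx":0,"ry":0,"rz":0,"x":0,"y":0,"z":-4,"claw":6},{"rx":0,"ry":0,"rz":0,"x":0,"y":0,"z":-4.6,"claw":6}]'
python3 -c "
from h import *;togo([690,0,215],3.03)"
```

```text
t: 13.75
tool_pos: [412.9, 240.8, 222.6]
orientation: [3.14, 0.003, 3.091]
force: [0.9, 1.0, -1.4]
finger_gap: 11.1
grasp_force: 79.3
xyz [-9.634 -7.547  0.268] r [0.021 0.032 0.694]
```

```bash
python3 -m handwheel '[{"rx":0,"ry":0,"rz":0.2,"x":-1,"y":-0.8,"z":0,"claw":6},{"rx":0,"ry":0,"rz":0.4,"x":-2,"y":-1.6,"z":0,"claw":6},{"rx":0,"ry":0,"rz":0.7,"x":-3,"y":-2.4,"z":0,"claw":6},{"rx":0,"ry":0,"rz":0.7,"x":-4,"y":-3.2,"z":0,"claw":6},{"rx":0,"ry":0,"rz":0.7,"x":-5,"y":-4,"z":0,"claw":6},{"rx":0,"ry":0,"rz":0.7,"x":-6,"y":-4.8,"z":0,"claw":6},{"rx":0,"ry":0,"rz":0.7,"x":-7,"y":-5.6,"z":0,"claw":6},{"rx":0,"ry":0,"rz":0.7,"x":-8,"y":-6.4,"z":0,"claw":6},{"rx":0,"ry":0,"rz":0.7,"x":-9,"y":-7.2,"z":0,"claw":6},{"rx":0,"ry":0,"rz":0.7,"x":-9.63,"y":-7.55,"z":0,"claw":6}]'
python3 - <<'E'
from h import *
c=snap('wrist','w5.png'); print(sense()['tool_pos'])
c2=snap('scene','s5.png')
for n,cc in(('wrist',c),('scene',c2)):
  for k,z in [('dish',24),('bin',65),('bar1_c',18),('test_block',15)]:
    for r in regions_of(n,k)[:2]:
        b=cv2.boxPoints(cv2.minAreaRect(np.argwhere(r['region'])[:,::-1].astype(np.float32))); print(n,k,round(r['p'],2),np.round(r['centre']),toz(cc,r['centre'],z/2).round()[:2], [toz(cc,q,z).round()[:2].tolist() for q in b])
E
```

```text
t: 14.58
tool_pos: [692.1, -2.6, 218.4]
orientation: [-3.141, -0.0, 3.028]
force: [0.1, 0.1, -0.6]
finger_gap: 11.1
grasp_force: 79.3
[693.61608968  -3.43898482 217.71820365]
wrist dish 0.86 [270. 166.] [691.  13.] [[632.0, -59.0], [647.0, 87.0], [754.0, 83.0], [737.0, -76.0]]
wrist dish 0.32 [438.  38.] [566. 217.] [[524.0, 140.0], [540.0, 283.0], [664.0, 302.0], [646.0, 141.0]]
wrist bin 0.74 [438.  39.] [570. 204.] [[535.0, 124.0], [549.0, 250.0], [660.0, 266.0], [644.0, 126.0]]
wrist bin 0.6 [53. 92.] [ 575. -221.] [[496.0, -221.0], [511.0, -87.0], [683.0, -128.0], [665.0, -288.0]]
wrist test_block 0.94 [295. 226.] [781.  39.] [[763.0, 3.0], [739.0, 34.0], [794.0, 71.0], [819.0, 40.0]]
scene dish 0.64 [268. 262.] [697.  15.] [[755.0, -67.0], [632.0, -75.0], [654.0, 93.0], [769.0, 90.0]]
scene dish 0.34 [261. 216.] [555. -75.] [[576.0, -98.0], [517.0, -90.0], [538.0, -42.0], [595.0, -50.0]]
scene bin 0.96 [209. 198.] [ 573. -252.] [[717.0, -317.0], [471.0, -426.0], [448.0, -165.0], [686.0, -95.0]]
scene bar1_c 0.7 [366. 253.] [547. 255.] [[657.0, 156.0], [371.0, 135.0], [373.0, 363.0], [644.0, 352.0]]
scene bar1_c 0.62 [302. 197.] [420.   8.] [[479.0, 11.0], [400.0, -1.0], [400.0, 19.0], [478.0, 30.0]]
scene test_block 0.88 [262. 292.] [787.  38.] [[779.0, -10.0], [752.0, 46.0], [813.0, 74.0], [839.0, 20.0]]
scene test_block 0.17 [367. 253.] [542. 257.] [[657.0, 156.0], [369.0, 132.0], [367.0, 363.0], [641.0, 354.0]]
```

View pics/w5.png

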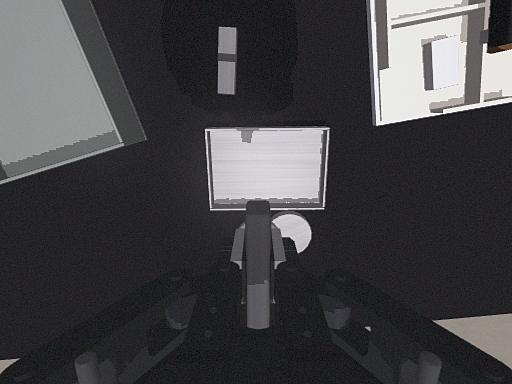

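Dish corners in the picture are about (206,128), (329,128), (324,210) and (211,210), so its centre is near (692,10) and its yaw about -0.1. I'll tilt the tool 45° about the T bar's length, then lower it.

```bash
python3 - <<'E'
from h import *
r=R.from_euler('xyz',[np.pi,0,3.03])*R.from_euler('x',45,degrees=True)
togo([692,6,120],rpy=r.as_euler('xyz'))
E
```

```text
xyz [-0.053  0.168  3.318] r [9.001 0.02  0.028]
```

```bash
python3 -m handwheel '[{"rx":1.3,"ry":0,"rz":0,"x":0,"y":0,"z":0.3,"claw":6},{"rx":2.6,"ry":0,"rz":0,"x":0,"y":0,"z":0.6,"claw":6},{"rx":3.9,"ry":0,"rz":0,"x":0,"y":0,"z":1,"claw":6},{"rx":5.2,"ry":0,"rz":0,"x":0,"y":0.1,"z":1.5,"claw":6},{"rx":6.5,"ry":0,"rz":0,"x":0,"y":0.17,"z":2,"claw":6},{"rx":7.8,"ry":0,"rz":0,"x":-0.05,"y":0.17,"z":2.6,"claw":6},{"rx":9,"ry":0,"rz":0,"x":-0.05,"y":0.17,"z":3.32,"claw":6},{"rx":9,"ry":0,"rz":0,"x":-0.05,"y":0.17,"z":3.32,"claw":6},{"rx":9,"ry":0,"rz":0,"x":-0.05,"y":0.17,"z":3.32,"claw":6}]'
python3 - <<'E'
from h import *
r=R.from_euler('xyz',[np.pi,0,3.03])*R.from_euler('x',45,degrees=True)
togo([692,6,42],rpy=r.as_euler('xyz')); print(sense()['qpos'])
E
```

```text
t: 15.83
tool_pos: [691.6, 6.6, 117.5]
orientation: [-2.357, -0.004, 3.034]
force: [0.6, -1.3, -0.4]
finger_gap: 11.1
grasp_force: 79.6
xyz [-0.026  1.765  1.793] r [0.011 0.004 0.062]
[ 0.25164956  0.3731503   1.46630801 -0.72271095  1.62461003 -1.13107666]
```

```bash
python3 -m handwheel '[{"rx":0,"ry":0,"rz":0,"x":0,"y":0.5,"z":0.5,"claw":6},{"rx":0,"ry":0,"rz":0,"x":0,"y":1,"z":1,"claw":6},{"rx":0,"ry":0,"rz":0,"x":0,"y":1.4,"z":1.4,"claw":6},{"rx":0,"ry":0,"rz":0,"x":0,"y":1.6,"z":1.6,"claw":6},{"rx":0,"ry":0,"rz":0,"x":0,"y":1.77,"z":1.79,"claw":6},{"rx":0,"ry":0,"rz":0,"x":0,"y":1.77,"z":1.79,"claw":6},{"rx":0,"ry":0,"rz":0,"x":0,"y":1.77,"z":1.79,"claw":6}]'
python3 -c "
from h import *;c=snap('side','d1.png');print(sense()['force']);u=proj(c,[[692,6,30]])[0].astype(int);print(u);x=c['pixels'][u[1]-60:u[1]+60,u[0]-80:u[0]+80];cv2.imwrite('pics/d1c.png',cv2.resize(x,None,fx=4,fy=4,interpolation=2))"
```

```text
t: 16.42
tool_pos: [692.3, 4.8, 44.1]
orientation: [-2.356, 0.0, 3.032]
force: [-0.3, 0.3, -0.7]
finger_gap: 11.1
grasp_force: 79.6
[ 0.21778437  0.547538   -0.24560834]
[277 164]
```

View pics/d1c.png

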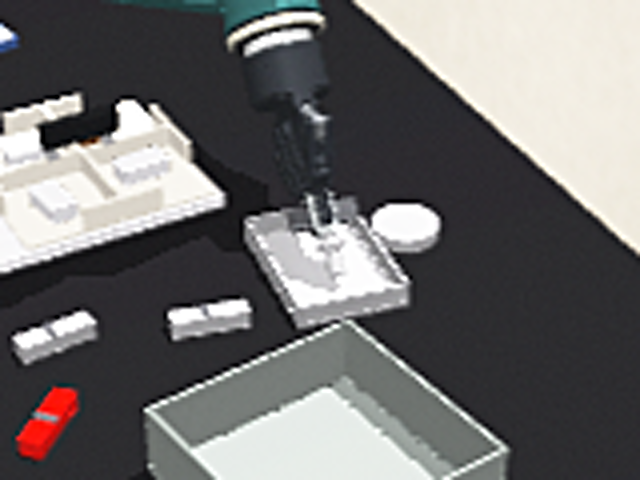

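The pin is inside the dish outline (crop 325,230), tip low and leaning. I'll lower it 5 mm more, open, and draw back along the tool.

```bash
python3 -m handwheel '[{"rx":0,"ry":0,"rz":0,"x":0,"y":0.12,"z":0.12,"claw":6},{"rx":0,"ry":0,"rz":0,"x":0,"y":0.12,"z":0.12,"claw":6},{"rx":0,"ry":0,"rz":0,"x":0,"y":0.12,"z":0.12,"claw":16},{"rx":0,"ry":0,"rz":0,"x":0,"y":0.12,"z":0.12,"claw":20},{"rx":0,"ry":0,"rz":0,"x":0,"y":0.12,"z":0.12,"claw":24},{"rx":0,"ry":0,"rz":0,"x":0,"y":0.12,"z":0.12,"claw":28},{"rx":0,"ry":0,"rz":0,"x":0,"y":0.12,"z":0.12,"claw":28},{"rx":0,"ry":0,"rz":0,"x":0,"y":0.12,"z":-0.2,"claw":30},{"rx":0,"ry":0,"rz":0,"x":0,"y":0.12,"z":-0.5,"claw":30},{"rx":0,"ry":0,"rz":0,"x":0,"y":0.12,"z":-0.8,"claw":30}]'
python3 -m handwheel '[{"rx":0,"ry":0,"rz":0,"x":0,"y":0,"z":-0.3,"claw":30},{"rx":0,"ry":0,"rz":0,"x":0,"y":0,"z":-0.6,"claw":30},{"rx":0,"ry":0,"rz":0,"x":0,"y":0,"z":-1,"claw":30},{"rx":0,"ry":0,"rz":0,"x":0,"y":0,"z":-2,"claw":30},{"rx":0,"ry":0,"rz":0,"x":0,"y":0,"z":-3,"claw":30},{"rx":0,"ry":0,"rz":0,"x":0,"y":0,"z":-4,"claw":50}]'
python3 - <<'E'
from h import *
c=snap('scene','s6.png')
for k,z in [('pin_grip',15),('dish',24)]:
    for r in regions_of('scene',k)[:3]: print(k,round(r['p'],2),np.round(r['centre']),toz(c,r['centre'],z).round()[:2],r['region'].sum())
x=c['pixels'][150:340,180:450];cv2.imwrite('pics/s6c.png',cv2.resize(x,None,fx=2.9,fy=2.9,interpolation=2))
E
```

```text
t: 17.3
tool_pos: [694.5, 25.2, 59.4]
orientation: [-2.356, 0.001, 3.033]
force: [0.2, -1.1, 0.1]
finger_gap: 30.0
grasp_force: 0.0
t: 17.8
tool_pos: [703.4, 110.1, 144.8]
orientation: [-2.356, -0.0, 3.032]
force: [0.3, -0.1, 0.6]
finger_gap: 40.5
grasp_force: 0.0
pin_grip 0.55 [274. 265.] [700.  34.] 264
dish 0.57 [264. 264.] [716.  10.] 1639
dish 0.39 [258. 292.] [799.  33.] 456
```

View pics/s6c.png

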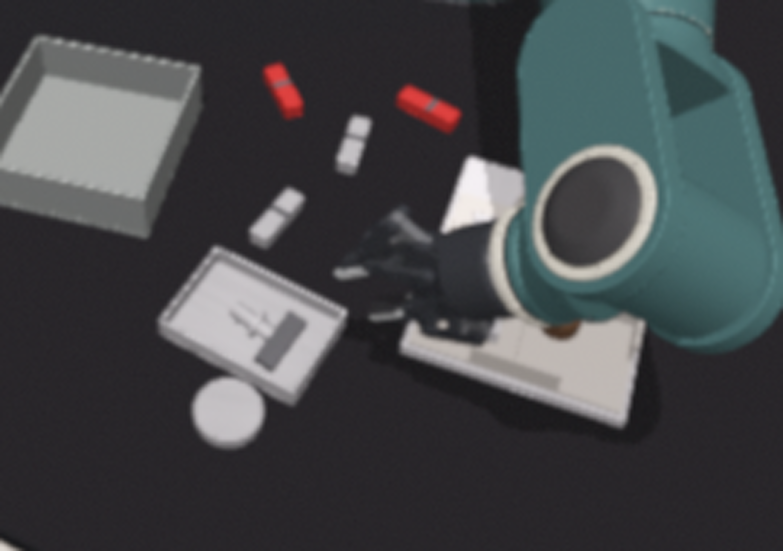

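The pin lies in the dish (crop 270,330), and the dish has hardly moved. Next is the tray handle.

```bash
python3 - <<'E'
from h import *
togo([542,249.5,150],3.21)
E
```

```text
xyz [ 5.872  2.727 -2.953] r [-8.962 -0.756 -1.923]
```

```bash
python3 -m handwheel '[{"rx":-1,"ry":0,"rz":-0.2,"x":0.5,"y":0,"z":-0.8,"claw":85},{"rx":-2.3,"ry":-0.1,"rz":-0.4,"x":1.2,"y":0.4,"z":-1.4,"claw":85},{"rx":-3.6,"ry":-0.3,"rz":-0.7,"x":2,"y":0.8,"z":-2,"claw":85},{"rx":-4.9,"ry":-0.4,"rz":-1,"x":3,"y":1.2,"z":-2.5,"claw":85},{"rx":-6.2,"ry":-0.5,"rz":-1.3,"x":4,"y":1.7,"z":-2.9,"claw":85},{"rx":-7.5,"ry":-0.6,"rz":-1.6,"x":5,"y":2.2,"z":-2.95,"claw":85},{"rx":-8.7,"ry":-0.75,"rz":-1.92,"x":5.87,"y":2.73,"z":-2.95,"claw":85},{"rx":-8.96,"ry":-0.76,"rz":-1.92,"x":5.87,"y":2.73,"z":-2.95,"claw":85},{"rx":-8.96,"ry":-0.76,"rz":-1.92,"x":5.87,"y":2.73,"z":-2.95,"claw":85}]'
python3 - <<'E'
from h import *
c=snap('wrist','w7.png')
for k,z in [('tray_grip',78),('tray',16),('mount1_c',38),('lug_hole',41)]:
    for r in regions_of('wrist',k)[:3]: print(k,round(r['p'],2),np.round(r['centre']),toz(c,r['centre'],z).round()[:2],r['region'].sum())
y=.068;Rz=R.from_euler('z',y).as_matrix(); f=lambda a:Rz@np.array(a)+[542.2,249.5,12]
im=c['pixels'].copy()
for a in [(-42,-8,66),(-42,8,66),(42,8,66),(42,-8,66),(-130,0,29),(-155,-105,0),(-155,105,0)]:
    u=proj(c,[f(a)])[0]; print(a,u.round()); cv2.circle(im,tuple(int(v) for v in u),3,(0,0,255),1)
cv2.imwrite('pics/w7m.png',im)
E
```

```text
t: 18.7
tool_pos: [540.5, 246.7, 147.4]
orientation: [-3.141, -0.003, -3.076]
force: [0.3, 0.3, -0.0]
finger_gap: 84.8
grasp_force: 0.0
tray_grip 0.98 [256. 169.] [511. 243.] 35984
tray 0.63 [258. 167.] [523. 246.] 35681
tray 0.2 [14. 57.] [436.  18.] 2293
mount1_c 0.57 [287. 217.] [567. 277.] 1282
lug_hole 0.73 [256. 167.] [518. 244.] 35373
(-42, -8, 66) [251. 155.]
(-42, 8, 66) [272. 155.]
(42, 8, 66) [270. 252.]
(42, -8, 66) [252. 252.]
(-130, 0, 29) [261.  39.]
(-155, -105, 0) [142.  16.]
(-155, 105, 0) [379.  15.]
```

View pics/w7m.png

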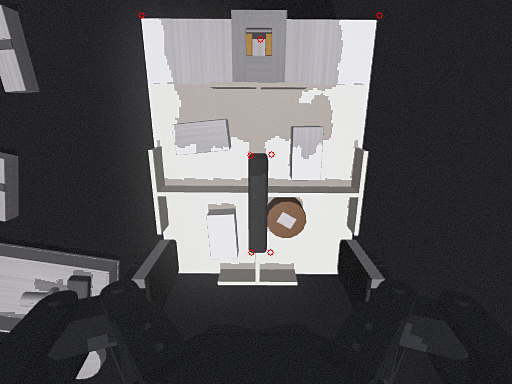

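Handle at columns 250–267 and rows 153–252, square to the tool and centred. The mount is at (287,217), and the empty bore shows at (258,42). I'll descend and grip.

```bash
python3 - <<'E'
from h import *
c=snap('wrist'); M,t,K=cam(c)
g=regions_of('wrist','tray_grip')[0]['region']
im=cv2.cvtColor(c['pixels'],cv2.COLOR_BGR2GRAY)
for row in (175,200,225,240):
    x=np.where(im[row,235:285]<70)[0]+235; print(row,x.min(),x.max(),toz(c,((x.min()+x.max()+1)/2,row),78).round(1))
togo([543.5,247,47.5],3.21)
E
```

```text
175 248 266 [518.2 245.7  78. ]
200 248 278 [538.7 252.   78. ]
225 248 265 [561.1 248.1  78. ]
240 248 265 [574.9 249.1  78. ]
xyz [-0.055 -0.024  3.338] r [-0.023 -0.038 -0.023]
```

```bash
python3 -m handwheel '[{"rx":0,"ry":0,"rz":0,"x":-0.05,"y":-0.02,"z":1,"claw":85},{"rx":0,"ry":0,"rz":0,"x":-0.05,"y":-0.02,"z":2,"claw":60},{"rx":0,"ry":0,"rz":0,"x":-0.05,"y":-0.02,"z":2.8,"claw":50},{"rx":0,"ry":0,"rz":0,"x":-0.05,"y":-0.02,"z":3.33,"claw":40},{"rx":0,"ry":0,"rz":0,"x":-0.05,"y":-0.02,"z":3.33,"claw":30},{"rx":0,"ry":0,"rz":0,"x":-0.05,"y":-0.02,"z":3.33,"claw":24},{"rx":0,"ry":0,"rz":0,"x":-0.05,"y":-0.02,"z":3.33,"claw":20},{"rx":0,"ry":0,"rz":0,"x":-0.05,"y":-0.02,"z":3.33,"claw":18},{"rx":0,"ry":0,"rz":0,"x":-0.05,"y":-0.02,"z":3.33,"claw":14},{"rx":0,"ry":0,"rz":0,"x":-0.05,"y":-0.02,"z":3.33,"claw":10}]' 20
python3 -m handwheel '[{"rx":0,"ry":0,"rz":0,"x":0,"y":0,"z":0,"claw":10},{"rx":0,"ry":0,"rz":0,"x":0,"y":0,"z":0,"claw":10},{"rx":0,"ry":0,"rz":0,"x":0,"y":0,"z":0,"claw":10}]' 110
python3 -c "
from h import *;s=sense();print(s['tool_pos'],s['orientation'],s['force'],s['ft_torque'],s['qpos'])"
```

```text
t: 19.88
tool_pos: [543.7, 247.4, 49.6]
orientation: [-3.141, -0.0, -3.075]
force: [0.1, -1.0, 6.0]
finger_gap: 15.6
grasp_force: 21.0
t: 20.13
tool_pos: [543.8, 247.5, 49.9]
orientation: [-3.141, -0.0, -3.075]
force: [0.2, 0.5, 8.2]
finger_gap: 14.3
grasp_force: 108.9
[543.77220723 247.48399492  49.8767182 ] [-3.14130792e+00 -9.88174132e-05 -3.07507705e+00] [0.16907778 0.46205008 8.15211337] [-0.05519299  0.10199186 -0.03949233] [ 3.84528497e-01  5.77650314e-02  1.80579832e+00 -2.50187519e-04
  1.27821220e+00 -1.25271127e+00]
```

```bash
python3 -m handwheel '[{"rx":0,"ry":0,"rz":0,"x":0,"y":0,"z":-0.3,"claw":10},{"rx":0,"ry":0,"rz":0,"x":0,"y":0,"z":-0.8,"claw":10},{"rx":0,"ry":0,"rz":0,"x":0,"y":0,"z":-1.5,"claw":10},{"rx":0,"ry":0,"rz":0,"x":0,"y":0,"z":-2.3,"claw":10},{"rx":0,"ry":0,"rz":0,"x":0,"y":0,"z":-3.2,"claw":10},{"rx":0,"ry":0,"rz":0,"x":0,"y":0,"z":-4.1,"claw":10},{"rx":0,"ry":0,"rz":0,"x":0,"y":0,"z":-5,"claw":10},{"rx":0,"ry":0,"rz":0,"x":0,"y":0,"z":-5.6,"claw":10},{"rx":0,"ry":0,"rz":0,"x":0,"y":0,"z":-5.6,"claw":10}]'
python3 - <<'E'
from h import *
s=sense();print(s['force'],s['ft_torque'])
for n in('scene','side'):
  c=snap(n,'b1%s.png'%n)
  for k,z in [('bin',32),('dish',12),('bar1_c',9)]:
    for r in regions_of(n,k)[:2]: print(n,k,round(r['p'],2),np.round(r['centre']),toz(c,r['centre'],z).round()[:2],r['region'].sum())
  r=[q for q in regions_of(n,'bin')][0]; b=cv2.approxPolyDP(max(cv2.findContours(r['region'].astype(np.uint8),0,2)[0],key=len),4,True)[:,0]; print(b.tolist(),[toz(c,q,65).round()[:2].tolist() for q in b])
togo([543,-20,218],(3.21-1.2))
E
```

```text
t: 20.88
tool_pos: [544.1, 247.7, 220.7]
orientation: [3.141, 0.002, -3.075]
force: [0.6, 0.1, -6.1]
finger_gap: 14.2
grasp_force: 107.9
[ 0.60497417  0.12378458 -6.09722146] [ 0.00934734 -0.16684258  0.06335499]
scene bin 0.91 [211. 196.] [ 562. -250.] 4003
scene dish 0.67 [263. 262.] [704.   2.] 1553
scene dish 0.2 [376. 221.] [419. 252.] 3668
scene bar1_c 0.5 [303. 200.] [431.  18.] 111
[[192, 163], [168, 204], [171, 218], [230, 231], [249, 187], [248, 173]] [[485.0, -367.0], [673.0, -334.0], [715.0, -294.0], [682.0, -113.0], [502.0, -142.0], [447.0, -174.0]]
side bin 0.83 [279. 219.] [ 565. -262.] 4095
side dish 0.73 [280. 172.] [693. -13.] 732
side dish 0.57 [212. 111.] [630. 542.] 1320
[[284, 184], [233, 208], [238, 225], [271, 257], [319, 232], [322, 214]] [[640.0, -148.0], [441.0, -188.0], [425.0, -266.0], [457.0, -423.0], [625.0, -395.0], [675.0, -331.0]]
xyz [ 0.599 -8.89  -0.076] r [-0.04  -0.028 13.73 ]
```

```bash
python3 -m handwheel '[{"rx":0,"ry":0,"rz":0.7,"x":0,"y":-0.4,"z":0,"claw":10},{"rx":0,"ry":0,"rz":1.8,"x":0,"y":-1,"z":0,"claw":10},{"rx":0,"ry":0,"rz":3.1,"x":0,"y":-1.7,"z":0,"claw":10},{"rx":0,"ry":0,"rz":4.4,"x":0,"y":-2.5,"z":0,"claw":10},{"rx":0,"ry":0,"rz":5.8,"x":0,"y":-3.3,"z":0,"claw":10},{"rx":0,"ry":0,"rz":7.2,"x":0,"y":-4.1,"z":0,"claw":10},{"rx":0,"ry":0,"rz":8.6,"x":0,"y":-4.9,"z":0,"claw":10},{"rx":0,"ry":0,"rz":10,"x":0.1,"y":-5.6,"z":0,"claw":10},{"rx":0,"ry":0,"rz":11.4,"x":0.1,"y":-6.3,"z":0,"claw":10},{"rx":0,"ry":0,"rz":12.7,"x":0.15,"y":-7,"z":0,"claw":10}]'
python3 - <<'E'
from h import *
print(sense()['qpos']); togo([560,-152,220],np.pi-np.radians(135))
E
```

```text
t: 22.22
tool_pos: [552.7, 36.4, 216.0]
orientation: [-3.138, -0.0, 2.094]
force: [0.1, 0.5, -7.0]
finger_gap: 14.4
grasp_force: 108.0
[ 2.03990625e-02 -1.42704599e-01  1.72234830e+00 -1.35401739e-03
  1.56483956e+00 -5.02295494e-01]
xyz [-5.562 -2.925 -0.124] r [-0.033  0.022 14.99 ]
```

```bash
python3 -m handwheel '[{"rx":0,"ry":0,"rz":1.4,"x":-0.6,"y":-0.3,"z":0,"claw":10},{"rx":0,"ry":0,"rz":2.8,"x":-1.2,"y":-0.6,"z":0,"claw":10},{"rx":0,"ry":0,"rz":4.2,"x":-1.8,"y":-0.9,"z":0,"claw":10},{"rx":0,"ry":0,"rz":5.6,"x":-2.4,"y":-1.2,"z":0,"claw":10},{"rx":0,"ry":0,"rz":7,"x":-3,"y":-1.5,"z":-0.05,"claw":10},{"rx":0,"ry":0,"rz":8.4,"x":-3.6,"y":-1.8,"z":-0.1,"claw":10},{"rx":0,"ry":0,"rz":9.8,"x":-4.2,"y":-2.1,"z":-0.1,"claw":10},{"rx":0,"ry":0,"rz":11.2,"x":-4.8,"y":-2.5,"z":-0.12,"claw":10},{"rx":0,"ry":0,"rz":12.6,"x":-5.3,"y":-2.8,"z":-0.12,"claw":10},{"rx":0,"ry":0,"rz":13.9,"x":-5.56,"y":-2.92,"z":-0.12,"claw":10}]'
python3 -m handwheel '[{"rx":0,"ry":0,"rz":0.6,"x":0,"y":0,"z":0,"claw":10},{"rx":0,"ry":0,"rz":1.07,"x":0,"y":0,"z":0,"claw":10},{"rx":0,"ry":0,"rz":1.07,"x":0,"y":0,"z":0,"claw":10}]'
python3 - <<'E'
from h import *
p,r0=pose(); print(sense()['qpos'])
# tray axes: tray x=-tool x (tool yaw=tray yaw+pi), tray y = tool y ; d
d=r0.apply([-1,1,0])/2**.5; print('d',d)
ax=np.cross([0,0,1],d); q=R.from_rotvec(ax*np.radians(43))*r0
print((R.from_rotvec(ax*np.radians(43)).apply(d)))
togo([560,-152,195],rpy=q.as_euler('xyz'))
E
```

```text
t: 23.05
tool_pos: [561.1, -152.7, 219.8]
orientation: [-3.14, 0.003, 0.879]
force: [-0.3, 0.9, -6.9]
finger_gap: 14.0
grasp_force: 108.0
t: 23.3
tool_pos: [561.3, -151.0, 219.7]
orientation: [-3.14, 0.003, 0.791]
force: [-0.2, -0.9, -6.3]
finger_gap: 14.1
grasp_force: 108.0
[-0.30558056 -0.0831477   1.66181719 -0.00215544  1.56562177  0.47431871]
d [ 0.00551491 -0.99998404  0.00122592]
[ 0.00403796 -0.73217847 -0.68110086]
xyz [-0.051 -0.005  0.825] r [ 6.081  6.081 -0.028]
```

```bash
python3 -m handwheel '[{"rx":0.7,"ry":0.7,"rz":0,"x":0,"y":0,"z":0.05,"claw":10},{"rx":1.5,"ry":1.5,"rz":0,"x":0,"y":0,"z":0.1,"claw":10},{"rx":2.3,"ry":2.3,"rz":0,"x":0,"y":0,"z":0.2,"claw":10},{"rx":3.1,"ry":3.1,"rz":0,"x":0,"y":0,"z":0.3,"claw":10},{"rx":3.9,"ry":3.9,"rz":0,"x":0,"y":0,"z":0.4,"claw":10},{"rx":4.7,"ry":4.7,"rz":0,"x":-0.05,"y":0,"z":0.55,"claw":10},{"rx":5.4,"ry":5.4,"rz":0,"x":-0.05,"y":0,"z":0.7,"claw":10},{"rx":6.08,"ry":6.08,"rz":0,"x":-0.05,"y":0,"z":0.82,"claw":10},{"rx":6.08,"ry":6.08,"rz":0,"x":-0.05,"y":0,"z":0.82,"claw":10},{"rx":6.08,"ry":6.08,"rz":0,"x":-0.05,"y":0,"z":0.82,"claw":10}]'
python3 -m handwheel '[{"rx":0,"ry":0,"rz":0,"x":0,"y":0,"z":0,"claw":10},{"rx":0,"ry":0,"rz":0,"x":0,"y":0,"z":0,"claw":10},{"rx":0,"ry":0,"rz":0,"x":0,"y":0,"z":0,"claw":10},{"rx":0,"ry":0,"rz":0,"x":0,"y":0,"z":0,"claw":10},{"rx":0,"ry":0,"rz":0,"x":0,"y":0,"z":0,"claw":10}]'
python3 - <<'E'
from h import *
s=sense();print(s['force'],s['ft_torque'],s['qpos'])
a=snap('side','t1.png')['pixels']; b=snap('scene','t2.png')['pixels']
for n in('side','scene'):
  for r in regions_of(n,'mount1_c')[:3]: print(n,r['p'],r['centre'],r['region'].sum())
a=cv2.resize(a[80:290,150:350],(400,420),interpolation=2);b=cv2.resize(b[120:330,150:350],(400,420),interpolation=2)
cv2.imwrite('pics/t.png',np.hstack([a,b]))
E
```

```text
t: 24.13
tool_pos: [560.2, -152.5, 194.4]
orientation: [-2.559, -0.498, 0.64]
force: [0.8, 0.7, -5.4]
finger_gap: 14.3
grasp_force: 108.5
t: 24.55
tool_pos: [560.3, -151.5, 195.9]
orientation: [-2.56, -0.5, 0.641]
force: [-0.1, -0.4, -5.5]
finger_gap: 14.1
grasp_force: 108.5
[-0.08135427 -0.43137229 -5.46080095] [-1.10157945 -0.04978107  0.00115175] [-0.59326492  0.13841062  1.60139611  0.61781514  1.83120701  0.21407268]
side 0.75 [258.7, 171.0] 2190
side 0.41 [282.6, 227.0] 98
scene 0.62 [197.9, 191.3] 90
scene 0.59 [239.9, 178.1] 1363
```

View pics/t.png

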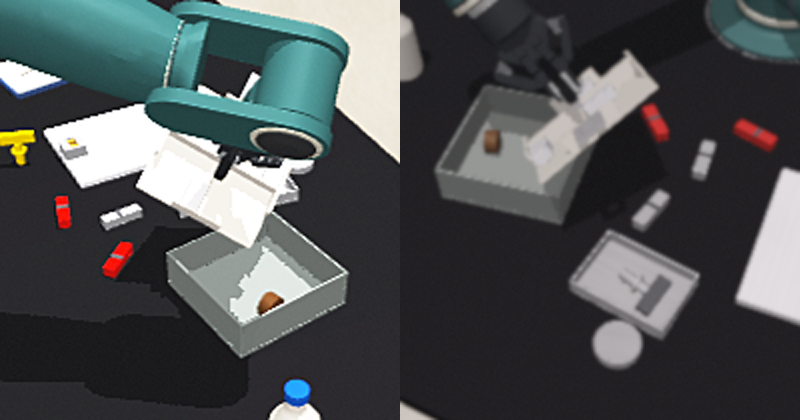

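The mount is in the bin (left panel 270,303; right panel 492,140), and the blocks are still in the tray. Now I'll level and carry it back.

```bash
python3 -m handwheel '[{"rx":-0.8,"ry":-0.8,"rz":0,"x":0,"y":0,"z":-0.1,"claw":10},{"rx":-1.6,"ry":-1.6,"rz":0,"x":0.1,"y":-0.1,"z":-0.2,"claw":10},{"rx":-2.4,"ry":-2.4,"rz":0,"x":0.1,"y":-0.1,"z":-0.3,"claw":10},{"rx":-3.2,"ry":-3.2,"rz":0,"x":0.2,"y":-0.2,"z":-0.4,"claw":10},{"rx":-4,"ry":-4,"rz":0,"x":0.3,"y":-0.3,"z":-0.5,"claw":10},{"rx":-4.8,"ry":-4.8,"rz":0,"x":0.4,"y":-0.4,"z":-0.6,"claw":10},{"rx":-5.5,"ry":-5.5,"rz":0,"x":0.4,"y":-0.4,"z":-0.6,"claw":10},{"rx":-6.08,"ry":-6.08,"rz":0,"x":0.4,"y":-0.4,"z":-0.6,"claw":10},{"rx":-6.08,"ry":-6.08,"rz":0,"x":0.4,"y":-0.4,"z":-0.6,"claw":10}]'
python3 - <<'E'
from h import *
togo([552,36,220],2.1)
E
```

```text
t: 25.5
tool_pos: [560.3, -150.0, 220.8]
orientation: [3.14, 0.004, 0.796]
force: [-0.8, 0.5, -6.4]
finger_gap: 13.8
grasp_force: 108.3
xyz [ 4.235 -4.537  0.   ] r [ -0.017   0.056 -14.946]
```

```bash
python3 -m handwheel '[{"rx":0,"ry":0,"rz":-0.8,"x":0.2,"y":-0.2,"z":0,"claw":10},{"rx":0,"ry":0,"rz":-2.2,"x":0.6,"y":-0.6,"z":0,"claw":10},{"rx":0,"ry":0,"rz":-3.6,"x":1,"y":-1.1,"z":0,"claw":10},{"rx":0,"ry":0,"rz":-5,"x":1.4,"y":-1.5,"z":0,"claw":10},{"rx":0,"ry":0,"rz":-6.4,"x":1.9,"y":-2,"z":0,"claw":10},{"rx":0,"ry":0,"rz":-7.8,"x":2.4,"y":-2.6,"z":0,"claw":10},{"rx":0,"ry":0,"rz":-9.2,"x":2.9,"y":-3.1,"z":0,"claw":10},{"rx":0,"ry":0,"rz":-10.6,"x":3.4,"y":-3.6,"z":0,"claw":10},{"rx":0,"ry":0,"rz":-12,"x":3.8,"y":-4.1,"z":0,"claw":10},{"rx":0,"ry":0,"rz":-13.4,"x":4.23,"y":-4.5,"z":0,"claw":10}]'
python3 - <<'E'
from h import *
togo([543.8,247.5,100],-3.0751)
E
```

```text
t: 26.33
tool_pos: [552.5, 34.6, 219.6]
orientation: [-3.138, -0.003, 1.969]
force: [0.2, -0.4, -5.8]
finger_gap: 14.2
grasp_force: 108.4
xyz [6.64  2.497 4.   ] r [-1.4000e-02 -6.0000e-02 -1.4202e+01]
```

```bash
python3 -m handwheel '[{"rx":0,"ry":0,"rz":-1.4,"x":0.7,"y":0.2,"z":0,"claw":10},{"rx":0,"ry":0,"rz":-2.8,"x":1.4,"y":0.5,"z":0,"claw":10},{"rx":0,"ry":0,"rz":-4.2,"x":2.1,"y":0.8,"z":0,"claw":10},{"rx":0,"ry":0,"rz":-5.6,"x":2.8,"y":1,"z":0,"claw":10},{"rx":0,"ry":0,"rz":-7,"x":3.5,"y":1.3,"z":0,"claw":10},{"rx":0,"ry":0,"rz":-8.4,"x":4.2,"y":1.6,"z":0.2,"claw":10},{"rx":0,"ry":0,"rz":-9.8,"x":4.9,"y":1.8,"z":0.5,"claw":10},{"rx":0,"ry":0,"rz":-11.2,"x":5.6,"y":2.1,"z":0.8,"claw":10},{"rx":0,"ry":0,"rz":-12.6,"x":6.2,"y":2.35,"z":1.1,"claw":10},{"rx":0,"ry":0,"rz":-13.9,"x":6.64,"y":2.5,"z":1.4,"claw":10}]'
python3 -m handwheel '[{"rx":0,"ry":0,"rz":-0.3,"x":0,"y":0,"z":0.6,"claw":10},{"rx":0,"ry":0,"rz":-0.3,"x":0,"y":0,"z":1,"claw":10},{"rx":0,"ry":0,"rz":-0.3,"x":0,"y":0,"z":1,"claw":10},{"rx":0,"ry":0,"rz":-0.3,"x":0,"y":0,"z":1,"claw":10}]'
python3 - <<'E'
from h import *
c=snap('wrist','w9.png')
im=c['pixels'][0:200,120:400]; cv2.imwrite('pics/w9c.png',cv2.resize(im,None,fx=2.8,fy=2.8,interpolation=2))
togo([543.8,247.5,49.9],-3.0751)
E
```

```text
t: 27.17
tool_pos: [545.9, 247.6, 176.7]
orientation: [3.14, -0.006, -3.101]
force: [0.9, 0.2, -6.2]
finger_gap: 14.1
grasp_force: 108.3
t: 27.5
tool_pos: [545.9, 245.5, 147.1]
orientation: [-3.141, -0.005, -3.084]
force: [-0.3, -0.1, -5.3]
finger_gap: 14.3
grasp_force: 108.4
xyz [0.069 0.069 3.275] r [-0.007 -0.039 -0.095]
```

View pics/w9c.png

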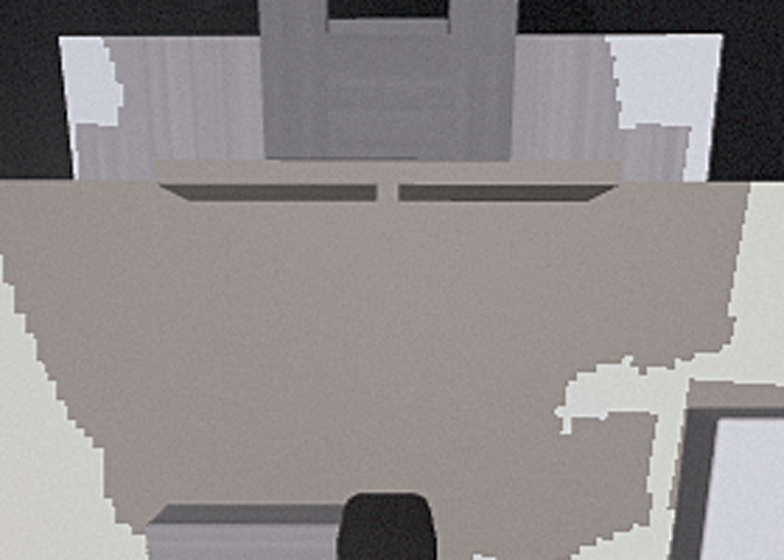

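The tray is held level and all the blocks are in place. The rim's outer edge is at crop row 160, and the dock's corners at crop (62,37) and (722,34). I'll check numerically for slip in the grip.

```bash
python3 - <<'E'
from h import *
c=snap('wrist'); p,r=pose(); print(p,sense()['orientation'])
hp=np.array([543.8,247.5,49.9]); hr=R.from_euler('xyz',[-3.1413,0,-3.0751]); to=np.array([543.8,247.5,12]);ty=R.from_euler('z',.0665)
f=lambda a:p+r.apply(hr.inv().apply(to+ty.apply(a)-hp))
g=lambda u:((np.array(u)-[120,0])*2.8).round()
for a in [(-102,0,28),(-100,-42,28),(-100,42,28),(-98,0,4),(-42,0,66),(-153,-22,29),(-153,22,29),(-100,-100,4)]: print(a,g(proj(c,[f(a)])[0]))
for q in [(62,37),(722,34)]: print(toz(c,(q[0]/2.8+120,q[1]/2.8),12).round(1))
E
```

```text
[546.53262458 245.7577889  148.68718229] [-3.14120219e+00 -2.34803602e-03 -3.08306259e+00]
(-102, 0, 28) [387. 144.]
(-100, -42, 28) [152. 157.]
(-100, 42, 28) [622. 157.]
(-98, 0, 4) [387. 188.]
(-42, 0, 66) [387. 527.]
(-153, -22, 29) [ 248. -214.]
(-153, 22, 29) [ 527. -214.]
(-100, -100, 4) [-92. 177.]
[397.3 134.4  12. ]
[384.3 342.3  12. ]
```

```bash
python3 -m handwheel '[{"rx":0,"ry":-0.03,"rz":-0.1,"x":0.07,"y":0.07,"z":0.8,"claw":10},{"rx":0,"ry":-0.03,"rz":-0.1,"x":0.08,"y":0.06,"z":1.6,"claw":10},{"rx":0,"ry":-0.03,"rz":-0.1,"x":0.08,"y":0.06,"z":2.3,"claw":10},{"rx":0,"ry":-0.03,"rz":-0.1,"x":0.08,"y":0.06,"z":2.8,"claw":10},{"rx":0,"ry":-0.03,"rz":-0.1,"x":0.08,"y":0.06,"z":2.95,"claw":10},{"rx":0,"ry":-0.03,"rz":-0.1,"x":0.08,"y":0.06,"z":2.95,"claw":10},{"rx":0,"ry":-0.03,"rz":-0.1,"x":0.08,"y":0.06,"z":2.95,"claw":10},{"rx":0,"ry":-0.03,"rz":-0.1,"x":0.08,"y":0.06,"z":2.95,"claw":10}]'
python3 - <<'E'
from h import *
c=snap('wrist','w10.png');print(sense()['orientation'],sense()['force'])
togo([543.8,247.5,49.9],-3.0751)
s0=cv2.imread('pics/side0.png')
E
```

```text
t: 28.27
tool_pos: [544.2, 247.9, 61.0]
orientation: [-3.141, 0.002, -3.073]
force: [-0.5, -0.3, -6.2]
finger_gap: 14.2
grasp_force: 108.5
[-3.14110746e+00  1.86381812e-03 -3.07274305e+00] [ 0.12173894  0.54311737 -5.72362271]
xyz [ 0.012 -0.011  0.366] r [-0.006  0.021  0.027]
```

Now down to about 1 mm above home, watching the force.

```bash
python3 -m handwheel '[{"rx":0,"ry":0,"rz":0,"x":0.01,"y":-0.01,"z":0.15,"claw":10},{"rx":0,"ry":0,"rz":0,"x":0.01,"y":-0.01,"z":0.27,"claw":10},{"rx":0,"ry":0,"rz":0,"x":0.01,"y":-0.01,"z":0.33,"claw":10},{"rx":0,"ry":0,"rz":0,"x":0.01,"y":-0.01,"z":0.33,"claw":10},{"rx":0,"ry":0,"rz":0,"x":0.01,"y":-0.01,"z":0.33,"claw":10}]'
python3 -c "
from h import *;s=sense();print(s['force'],s['ft_torque'],s['tool_pos'])"
python3 -m handwheel '[{"rx":0,"ry":0,"rz":0,"x":0,"y":0,"z":0.04,"claw":10},{"rx":0,"ry":0,"rz":0,"x":0,"y":0,"z":0.06,"claw":10},{"rx":0,"ry":0,"rz":0,"x":0,"y":0,"z":0.06,"claw":10}]'
python3 -c "
from h import *;s=sense();print(s['force'],s['ft_torque'],s['tool_pos'])"
```

```text
t: 28.73
tool_pos: [543.5, 247.5, 49.9]
orientation: [-3.141, 0.001, -3.072]
force: [-0.8, -0.5, 2.3]
finger_gap: 14.2
grasp_force: 109.9
[-0.84160906 -0.5420915   2.27854994] [-0.08543181  0.20959327 -0.02298717] [543.46986697 247.4570512   49.92587544]
t: 28.98
tool_pos: [543.9, 247.6, 49.8]
orientation: [-3.141, 0.002, -3.072]
force: [-6.5, -3.8, 19.9]
finger_gap: 13.9
grasp_force: 112.4
[-6.52835009 -3.76634598 19.87206807] [-0.57221094  1.14407903 -0.00573261] [543.89065138 247.63300907  49.84829454]
```

```bash
python3 -m handwheel '[{"rx":0,"ry":0,"rz":0,"x":0,"y":0,"z":-0.05,"claw":10},{"rx":0,"ry":0,"rz":0,"x":0,"y":0,"z":-0.05,"claw":15},{"rx":0,"ry":0,"rz":0,"x":0,"y":0,"z":-0.05,"claw":22},{"rx":0,"ry":0,"rz":0,"x":0,"y":0,"z":-0.05,"claw":30},{"rx":0,"ry":0,"rz":0,"x":0,"y":0,"z":-0.05,"claw":40},{"rx":0,"ry":0,"rz":0,"x":0,"y":0,"z":-0.8,"claw":45},{"rx":0,"ry":0,"rz":0,"x":0,"y":0,"z":-1.8,"claw":60},{"rx":0,"ry":0,"rz":0,"x":0,"y":0,"z":-2.8,"claw":85},{"rx":0,"ry":0,"rz":0,"x":0,"y":0,"z":-3.3,"claw":85},{"rx":0,"ry":0,"rz":0,"x":0,"y":0,"z":-3.3,"claw":85}]' 40
python3 - <<'E'
from h import *
c=snap('wrist','w11.png')
cv2.imwrite('pics/w11c.png',np.hstack([c['pixels'][0:290,100:420],cv2.imread('pics/w7.png')[0:290,100:420]]))
print(sense()['tool_pos'],sense()['orientation'])
E
```

```text
t: 29.82
tool_pos: [544.4, 248.0, 150.4]
orientation: [3.141, 0.005, -3.072]
force: [0.1, 0.4, 0.7]
finger_gap: 84.6
grasp_force: 0.0
[543.74058558 247.71027196 147.86229101] [-3.14126520e+00  2.37799149e-03 -3.07247104e+00]
```

View pics/w11c.png

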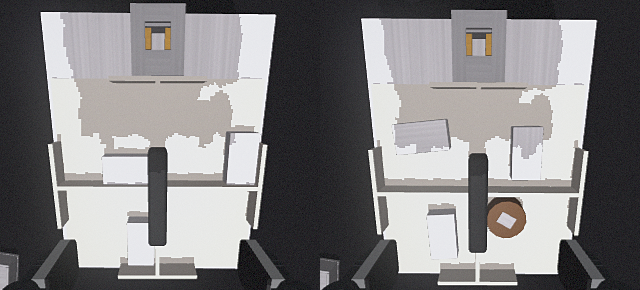

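The blocks are in their bays, the +x+y bay is empty, and the bore shows centred in the lug hole (left panel 158,38), just as before. Now the bars.

```bash
python3 - <<'E'
from h import *
togo([560,-19,160],3.09)
E
python3 -m handwheel '[{"rx":0,"ry":0,"rz":0.3,"x":0.03,"y":-0.9,"z":-0.4,"claw":85},{"rx":0,"ry":0,"rz":0.6,"x":0.06,"y":-1.8,"z":-0.4,"claw":85},{"rx":0,"ry":0,"rz":1,"x":0.06,"y":-2.8,"z":-0.4,"claw":85},{"rx":0,"ry":0,"rz":1.4,"x":0.06,"y":-3.8,"z":-0.4,"claw":85},{"rx":0,"ry":0,"rz":1.4,"x":0.06,"y":-4.8,"z":-0.4,"claw":85},{"rx":0,"ry":0,"rz":1.4,"x":0.06,"y":-5.8,"z":-0.4,"claw":85},{"rx":0,"ry":0,"rz":1.4,"x":0.06,"y":-6.8,"z":-0.4,"claw":85},{"rx":0,"ry":0,"rz":1.4,"x":0.06,"y":-7.8,"z":-0.4,"claw":85},{"rx":0,"ry":0,"rz":1.4,"x":0.06,"y":-8.9,"z":-0.4,"claw":85},{"rx":0,"ry":0,"rz":1.4,"x":0.06,"y":-8.9,"z":-0.4,"claw":85}]'
cat >> h.py <<'E'
def bars(f):
    c=snap('wrist',f)
    for r in regions_of('wrist','bar1_c')[:5]:
        px=c['pixels'][r['region']].mean(0)
        (cx,cy),(w,h),a=cv2.minAreaRect(np.argwhere(r['region'])[:,::-1].astype(np.float32))
        b=cv2.boxPoints(((cx,cy),(w,h),a)); B=[toz(c,q,18)[:2] for q in b]
        e=[B[1]-B[0],B[2]-B[1]]; l=max(e,key=np.linalg.norm)
        print(round(r['p'],2),'bgr',px.round(),'px',round(cx),round(cy),'top',toz(c,(cx,cy),18).round(1)[:2],'len',np.linalg.norm(e,axis=1).round(),'ang',round(float(np.arctan(l[1]/l[0])),3))
E
python3 - <<'E'
from h import *
bars('w12.png')
E
```

```text
xyz [ 0.072 -8.907 -0.402] r [-0.002  0.027  1.383]
t: 30.7
tool_pos: [559.3, -23.2, 156.8]
orientation: [-3.139, -0.002, 3.086]
force: [0.6, 0.1, 0.8]
finger_gap: 84.9
grasp_force: 0.0
0.78 bgr [130. 125. 127.] px 286 44 top [429.7   9.5] len [21. 71.] ang 0.159
```

```bash
cat >> h.py <<'E'
def blobs(f,z=18):
    c=snap('wrist',f); im=c['pixels'].astype(int); m=((im.min(2)>85)&(im.max(2)-im.min(2)<30)).astype(np.uint8)
    m=cv2.morphologyEx(m,cv2.MORPH_CLOSE,np.ones((7,7)))
    for k in cv2.findContours(m,0,2)[0]:
        if cv2.contourArea(k)<250: continue
        rc=cv2.minAreaRect(k); b=cv2.boxPoints(rc); B=[toz(c,q,z)[:2] for q in b]; e=[B[1]-B[0],B[2]-B[1]]; l=max(e,key=np.linalg.norm)
        print('px',np.round(rc[0]),'area',cv2.contourArea(k),'xy',toz(c,rc[0],z)[:2].round(1),'len',np.linalg.norm(e,axis=1).round(),'ang',round(float(np.arctan2(l[1],l[0])),3))
E
python3 - <<'E'
from h import *
blobs('w13.png')
c=camera('scene')
for r in regions_of('scene','bar1_c'): print(r['p'],r['centre'],toz(c,r['centre'],9))
E
```

```text
px [287. 289.] area 9680.0 xy [692.8   7.8] len [128. 144.] ang 1.467
px [363. 263.] area 450.0 xy [662.4  95.8] len [17. 73.] ang 0.602
px [149. 261.] area 444.5 xy [ 646.8 -151.2] len [74. 17.] ang 2.557
px [255. 183.] area 1137.5 xy [560.6 -23.5] len [72. 20.] ang 2.967
px [ 56. 169.] area 17276.5 xy [ 533.8 -229.7] len [128. 219.] ang -0.086
px [286.  65.] area 786.0 xy [447.5  12.6] len [19. 35.] ang 0.151
px [456. 128.] area 25958.5 xy [513.9 180.9] len [ 96. 261.] ang 0.206
px [279.  18.] area 703.5 xy [408.7   7.3] len [20. 29.] ang 0.12
0.43 [300.8, 200.5] [437.28298976  11.53899701   9.        ]
```

```bash
python3 - <<'E'
from h import *
togo([560.6,-23.5,4],2.967)
E
```

```text
xyz [-0.053 -0.168  5.13 ] r [-0.012 -0.014  1.401]
```

```bash
python3 -m handwheel '[{"rx":0,"ry":0,"rz":0.7,"x":-0.05,"y":-0.16,"z":1,"claw":60},{"rx":0,"ry":0,"rz":1.4,"x":-0.05,"y":-0.16,"z":2,"claw":45},{"rx":0,"ry":0,"rz":1.4,"x":-0.05,"y":-0.16,"z":3,"claw":45},{"rx":0,"ry":0,"rz":1.4,"x":-0.05,"y":-0.16,"z":4,"claw":45},{"rx":0,"ry":0,"rz":1.4,"x":-0.05,"y":-0.16,"z":4.7,"claw":45},{"rx":0,"ry":0,"rz":1.4,"x":-0.05,"y":-0.16,"z":5.1,"claw":45},{"rx":0,"ry":0,"rz":1.4,"x":-0.05,"y":-0.16,"z":5.1,"claw":30},{"rx":0,"ry":0,"rz":1.4,"x":-0.05,"y":-0.16,"z":5.1,"claw":22},{"rx":0,"ry":0,"rz":1.4,"x":-0.05,"y":-0.16,"z":5.1,"claw":14},{"rx":0,"ry":0,"rz":1.4,"x":-0.05,"y":-0.16,"z":5.1,"claw":14}]' 40
python3 -m handwheel '[{"rx":0,"ry":0,"rz":0,"x":0,"y":0,"z":0,"claw":12},{"rx":0,"ry":0,"rz":0,"x":0,"y":0,"z":0,"claw":12},{"rx":0,"ry":0,"rz":0,"x":0,"y":0,"z":0,"claw":12}]' 70
python3 -c "
from h import *;s=sense();print(s['force'],s['tool_pos'])"
```

```text
t: 31.78
tool_pos: [561.7, -24.0, 7.3]
orientation: [-3.141, 0.002, 2.967]
force: [0.5, 0.4, -1.4]
finger_gap: 18.9
grasp_force: 41.6
t: 32.03
tool_pos: [561.5, -24.1, 7.0]
orientation: [-3.141, 0.002, 2.966]
force: [-2.0, 0.7, 7.4]
finger_gap: 17.7
grasp_force: 74.5
[-1.95392604  0.68894468  7.42316406] [561.53334328 -24.05807365   6.96179224]
```

```bash
python3 -m handwheel '[{"rx":0,"ry":0,"rz":0,"x":0,"y":0,"z":-0.7,"claw":12},{"rx":0,"ry":0,"rz":0,"x":0,"y":0,"z":-1.7,"claw":12},{"rx":0,"ry":0,"rz":0,"x":0,"y":0,"z":-2.7,"claw":12},{"rx":0,"ry":0,"rz":0,"x":0,"y":0,"z":-3.7,"claw":12},{"rx":0,"ry":0,"rz":0,"x":0,"y":0,"z":-4.7,"claw":12},{"rx":0,"ry":0,"rz":0,"x":0,"y":0,"z":-4.7,"claw":12}]'
python3 - <<'E'
from h import *
s=sense();print(s['finger_gap'],s['force'])
togo([618,306.6,140],1.637)
E
```

```text
t: 32.53
tool_pos: [563.0, -24.1, 153.6]
orientation: [-3.141, 0.008, 2.966]
force: [1.0, 0.4, -0.6]
finger_gap: 17.6
grasp_force: 73.6
17.63229795776836 [ 0.99695692  0.35644718 -0.60524835]
xyz [ 0.12  11.175  0.446] r [ 0.058  0.083 15.232]
```

```bash
python3 -m handwheel '[{"rx":0,"ry":0,"rz":1.4,"x":0,"y":1,"z":0,"claw":12},{"rx":0,"ry":0,"rz":2.8,"x":0,"y":2,"z":0,"claw":12},{"rx":0,"ry":0,"rz":4.2,"x":0,"y":3,"z":0,"claw":12},{"rx":0,"ry":0,"rz":5.6,"x":0,"y":4.1,"z":0,"claw":12},{"rx":0,"ry":0,"rz":7,"x":0,"y":5.2,"z":0,"claw":12},{"rx":0,"ry":0,"rz":8.4,"x":0,"y":6.3,"z":0,"claw":12},{"rx":0,"ry":0,"rz":9.8,"x":0.1,"y":7.4,"z":0,"claw":12},{"rx":0,"ry":0,"rz":11.2,"x":0.1,"y":8.6,"z":0,"claw":12},{"rx":0,"ry":0,"rz":12.6,"x":0.12,"y":9.9,"z":0,"claw":12},{"rx":0,"ry":0,"rz":14,"x":0.12,"y":11.17,"z":0,"claw":12}]'
python3 -m handwheel '[{"rx":0,"ry":0,"rz":1.2,"x":0,"y":0,"z":0,"claw":12},{"rx":0,"ry":0,"rz":1.2,"x":0,"y":0,"z":0,"claw":12},{"rx":0,"ry":0,"rz":1.2,"x":0,"y":0,"z":0,"claw":12}]'
python3 - <<'E'
from h import *
togo([618,306.6,25],1.637)
E
```

```text
t: 33.37
tool_pos: [615.7, 308.5, 146.1]
orientation: [-3.141, 0.001, 1.738]
force: [1.1, -0.9, -1.2]
finger_gap: 17.6
grasp_force: 73.5
t: 33.62
tool_pos: [615.6, 306.5, 145.8]
orientation: [-3.141, 0.002, 1.644]
force: [-0.2, -0.4, -1.5]
finger_gap: 17.5
grasp_force: 73.5
xyz [4.000e-03 8.300e-02 4.028e+00] r [-0.011  0.019  0.077]
```

```bash
python3 -m handwheel '[{"rx":0,"ry":0,"rz":0.08,"x":0,"y":0.08,"z":1,"claw":12},{"rx":0,"ry":0,"rz":0.08,"x":0,"y":0.08,"z":2,"claw":12},{"rx":0,"ry":0,"rz":0.08,"x":0,"y":0.08,"z":3,"claw":12},{"rx":0,"ry":0,"rz":0.08,"x":0,"y":0.08,"z":3.6,"claw":12},{"rx":0,"ry":0,"rz":0.08,"x":0,"y":0.08,"z":3.9,"claw":12},{"rx":0,"ry":0,"rz":0.08,"x":0,"y":0.08,"z":4,"claw":12},{"rx":0,"ry":0,"rz":0.08,"x":0,"y":0.08,"z":4.02,"claw":12},{"rx":0,"ry":0,"rz":0.08,"x":0,"y":0.08,"z":4.02,"claw":12}]'
python3 -c "
from h import *;s=sense();print(s['force'],s['tool_pos'])"
```

```text
t: 34.28
tool_pos: [618.9, 306.6, 27.4]
orientation: [3.14, 0.001, 1.633]
force: [0.7, 0.0, -0.6]
finger_gap: 17.6
grasp_force: 73.5
[ 0.70281709  0.02400705 -0.64276651] [618.93440051 306.58267802  27.36096092]
```

```bash
python3 -m handwheel '[{"rx":0,"ry":0,"rz":0,"x":0,"y":0,"z":0.08,"claw":12},{"rx":0,"ry":0,"rz":0,"x":0,"y":0,"z":0.12,"claw":12},{"rx":0,"ry":0,"rz":0,"x":0,"y":0,"z":0.12,"claw":12},{"rx":0,"ry":0,"rz":0,"x":0,"y":0,"z":0.12,"claw":22},{"rx":0,"ry":0,"rz":0,"x":0,"y":0,"z":0.12,"claw":28},{"rx":0,"ry":0,"rz":0,"x":0,"y":0,"z":0.12,"claw":30},{"rx":0,"ry":0,"rz":0,"x":0,"y":0,"z":-0.5,"claw":30},{"rx":0,"ry":0,"rz":0,"x":0,"y":0,"z":-1.5,"claw":30},{"rx":0,"ry":0,"rz":0,"x":0,"y":0,"z":-2.7,"claw":50},{"rx":0,"ry":0,"rz":0,"x":0,"y":0,"z":-4,"claw":85}]'
python3 - <<'E'
from h import *
togo([430,10,160],np.pi+.155)
c=snap('scene','s14.png')
for r in regions_of('scene','bar1_c'): print(r['p'],r['centre'],toz(c,r['centre'],9))
E
```

```text
t: 35.12
tool_pos: [617.6, 306.6, 146.2]
orientation: [-3.139, 0.002, 1.633]
force: [0.1, 0.6, 0.0]
finger_gap: 53.1
grasp_force: 0.0
xyz [-9.479 -6.858 -0.428] r [-3.7000e-02 -4.0000e-03 -1.9063e+01]
```

```bash
python3 -m handwheel '[{"rx":0,"ry":0,"rz":-1.4,"x":-0.9,"y":-0.7,"z":-0.4,"claw":85},{"rx":0,"ry":0,"rz":-2.8,"x":-1.9,"y":-1.4,"z":-0.4,"claw":85},{"rx":0,"ry":0,"rz":-4.2,"x":-2.9,"y":-2.1,"z":-0.4,"claw":85},{"rx":0,"ry":0,"rz":-5.6,"x":-3.9,"y":-2.8,"z":-0.4,"claw":85},{"rx":0,"ry":0,"rz":-7,"x":-4.9,"y":-3.5,"z":-0.4,"claw":85},{"rx":0,"ry":0,"rz":-8.4,"x":-5.9,"y":-4.2,"z":-0.4,"claw":85},{"rx":0,"ry":0,"rz":-9.8,"x":-6.9,"y":-4.9,"z":-0.4,"claw":85},{"rx":0,"ry":0,"rz":-11.2,"x":-7.8,"y":-5.6,"z":-0.4,"claw":85},{"rx":0,"ry":0,"rz":-12.6,"x":-8.7,"y":-6.3,"z":-0.4,"claw":85},{"rx":0,"ry":0,"rz":-14,"x":-9.48,"y":-6.86,"z":-0.4,"claw":85}]'
python3 -m handwheel '[{"rx":0,"ry":0,"rz":-1.4,"x":0,"y":0,"z":0,"claw":85},{"rx":0,"ry":0,"rz":-2.8,"x":0,"y":0,"z":0,"claw":85},{"rx":0,"ry":0,"rz":-4.2,"x":0,"y":0,"z":0,"claw":85},{"rx":0,"ry":0,"rz":-5.06,"x":0,"y":0,"z":0,"claw":85},{"rx":0,"ry":0,"rz":-5.06,"x":0,"y":0,"z":0,"claw":85},{"rx":0,"ry":0,"rz":-5.06,"x":0,"y":0,"z":0,"claw":85}]'
python3 - <<'E'
from h import *
bars('w15.png'); blobs('w15.png')
E
```

```text
t: 36.05
tool_pos: [429.1, 9.0, 158.2]
orientation: [-3.14, 0.001, 2.861]
force: [0.2, -0.4, 0.8]
finger_gap: 85.4
grasp_force: 0.0
t: 36.55
tool_pos: [430.5, 10.2, 158.2]
orientation: [-3.14, -0.0, -2.99]
force: [-1.0, -0.2, 0.4]
finger_gap: 85.4
grasp_force: 0.0
0.89 bgr [191. 184. 188.] px 258 180 top [428.3  10.6] len [19. 71.] ang 0.163
px [418. 363.] area 886.0 xy [643.5 258.1] len [52. 59.] ang 1.641
px [193. 331.] area 373.0 xy [636.3 -41.3] len [34. 37.] ang 1.469
px [153. 263.] area 429.0 xy [546.2 -95.8] len [73. 18.] ang 2.635
px [ 39. 246.] area 7876.0 xy [ 544.5 -225.4] len [ 83. 179.] ang -0.036
px [433. 249.] area 18197.0 xy [479.1 220.3] len [200. 183.] ang -2.978
px [258. 180.] area 1159.0 xy [428.3  10.6] len [19. 71.] ang 0.163
```

```bash
python3 - <<'E'
from h import *
togo([428.8,10.5,4],np.pi+.163)
E
python3 -m handwheel '[{"rx":0,"ry":0,"rz":0,"x":0.05,"y":0.02,"z":1,"claw":60},{"rx":0,"ry":0,"rz":0,"x":0.05,"y":0.02,"z":2,"claw":45},{"rx":0,"ry":0,"rz":0,"x":0.05,"y":0.02,"z":3,"claw":45},{"rx":0,"ry":0,"rz":0,"x":0.05,"y":0.02,"z":4,"claw":45},{"rx":0,"ry":0,"rz":0,"x":0.05,"y":0.02,"z":4.7,"claw":45},{"rx":0,"ry":0,"rz":0,"x":0.05,"y":0.02,"z":5.05,"claw":45},{"rx":0,"ry":0,"rz":0,"x":0.05,"y":0.02,"z":5.05,"claw":30},{"rx":0,"ry":0,"rz":0,"x":0.05,"y":0.02,"z":5.05,"claw":22},{"rx":0,"ry":0,"rz":0,"x":0.05,"y":0.02,"z":5.05,"claw":14},{"rx":0,"ry":0,"rz":0,"x":0.05,"y":0.02,"z":5.05,"claw":14}]' 40
python3 -m handwheel '[{"rx":0,"ry":0,"rz":0,"x":0,"y":0,"z":0,"claw":12},{"rx":0,"ry":0,"rz":0,"x":0,"y":0,"z":0,"claw":12},{"rx":0,"ry":0,"rz":0,"x":0,"y":0,"z":0,"claw":12}]' 70
python3 -m handwheel '[{"rx":0,"ry":0,"rz":0,"x":0,"y":0,"z":-0.7,"claw":12},{"rx":0,"ry":0,"rz":0,"x":0,"y":0,"z":-1.7,"claw":12},{"rx":0,"ry":0,"rz":0,"x":0,"y":0,"z":-2.7,"claw":12},{"rx":0,"ry":0,"rz":0,"x":0,"y":0,"z":-3.7,"claw":12},{"rx":0,"ry":0,"rz":0,"x":0,"y":0,"z":-4.7,"claw":12},{"rx":0,"ry":0,"rz":0,"x":0,"y":0,"z":-4.7,"claw":12}]'
python3 - <<'E'
from h import *
togo([573.3,303.6,145],1.637)
E
```

```text
xyz [0.054 0.021 5.139] r [-0.013 -0.003 -0.12 ]
t: 37.53
tool_pos: [429.7, 10.4, 8.1]
orientation: [-3.14, 0.002, -2.987]
force: [0.1, -0.5, -1.8]
finger_gap: 18.9
grasp_force: 41.1
t: 37.78
tool_pos: [429.7, 10.4, 8.0]
orientation: [-3.14, 0.002, -2.987]
force: [-2.1, 0.3, 7.5]
finger_gap: 17.8
grasp_force: 74.3
t: 38.28
tool_pos: [430.8, 10.5, 154.1]
orientation: [-3.139, 0.008, -2.987]
force: [1.2, -0.5, 0.4]
finger_gap: 17.7
grasp_force: 73.2
xyz [-6.195  8.922  0.326] r [ 0.048  0.091 19.013]
```

```bash
python3 -m handwheel '[{"rx":0,"ry":0,"rz":1.4,"x":-0.6,"y":0.8,"z":0,"claw":12},{"rx":0,"ry":0,"rz":2.8,"x":-1.2,"y":1.7,"z":0,"claw":12},{"rx":0,"ry":0,"rz":4.2,"x":-1.8,"y":2.6,"z":0,"claw":12},{"rx":0,"ry":0,"rz":5.6,"x":-2.4,"y":3.5,"z":0,"claw":12},{"rx":0,"ry":0,"rz":7,"x":-3,"y":4.4,"z":0,"claw":12},{"rx":0,"ry":0,"rz":8.4,"x":-3.6,"y":5.3,"z":0,"claw":12},{"rx":0,"ry":0,"rz":9.8,"x":-4.3,"y":6.2,"z":0,"claw":12},{"rx":0,"ry":0,"rz":11.2,"x":-5,"y":7.1,"z":0,"claw":12},{"rx":0,"ry":0,"rz":12.6,"x":-5.6,"y":8,"z":0,"claw":12},{"rx":0,"ry":0,"rz":14,"x":-6.2,"y":8.92,"z":0,"claw":12}]'
python3 -m handwheel '[{"rx":0,"ry":0,"rz":1.4,"x":0,"y":0,"z":0,"claw":12},{"rx":0,"ry":0,"rz":2.8,"x":0,"y":0,"z":0,"claw":12},{"rx":0,"ry":0,"rz":4.2,"x":0,"y":0,"z":0,"claw":12},{"rx":0,"ry":0,"rz":5,"x":0,"y":0,"z":0,"claw":12},{"rx":0,"ry":0,"rz":5,"x":0,"y":0,"z":0,"claw":12},{"rx":0,"ry":0,"rz":5,"x":0,"y":0,"z":0,"claw":12}]'
python3 - <<'E'
from h import *
c=snap('wrist','w16.png'); togo([573.5,303.6,28],1.637)
y=R.from_euler('z',.0665); f=lambda a:y.apply(a)+[544,247.5,12]
im=c['pixels'].copy()
for a in [(2,2,28),(33-10,19,4),(33+10,19,4),(33-10,89,4),(33+10,89,4)]:
    cv2.circle(im,tuple(int(v) for v in proj(c,[f(a)])[0]),3,(0,0,255),1)
cv2.imwrite('pics/w16m.png',im)
E
```

```text
t: 39.12
tool_pos: [572.0, 305.3, 146.9]
orientation: [-3.141, 0.001, 2.069]
force: [-0.0, -0.2, -0.9]
finger_gap: 17.6
grasp_force: 73.2
t: 39.62
tool_pos: [571.4, 303.6, 147.1]
orientation: [-3.141, 0.001, 1.641]
force: [-0.1, -1.0, -2.3]
finger_gap: 17.7
grasp_force: 73.2
xyz [0.    0.069 3.974] r [-0.003  0.013  0.046]
```

View pics/w16m.png

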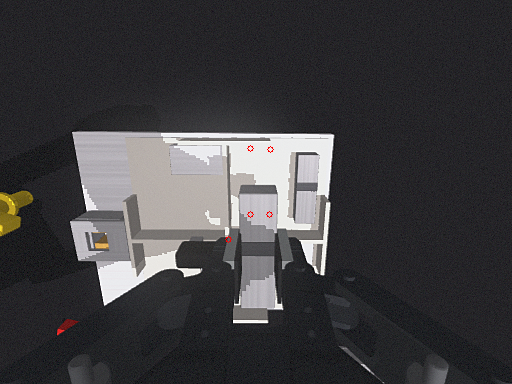

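The first bar lies inside the bay near the +x rim (column 307, rows 152–223). The target for the second (columns 250–270) is clear of it and of the divider at column 229.

```bash
python3 -m handwheel '[{"rx":0,"ry":0,"rz":0.05,"x":0,"y":0.06,"z":1,"claw":12},{"rx":0,"ry":0,"rz":0.05,"x":0,"y":0.06,"z":2,"claw":12},{"rx":0,"ry":0,"rz":0.05,"x":0,"y":0.06,"z":3,"claw":12},{"rx":0,"ry":0,"rz":0.05,"x":0,"y":0.06,"z":3.6,"claw":12},{"rx":0,"ry":0,"rz":0.05,"x":0,"y":0.06,"z":3.9,"claw":12},{"rx":0,"ry":0,"rz":0.05,"x":0,"y":0.06,"z":3.97,"claw":12},{"rx":0,"ry":0,"rz":0.05,"x":0,"y":0.06,"z":3.97,"claw":12}]'
python3 -m handwheel '[{"rx":0,"ry":0,"rz":0,"x":0,"y":0,"z":0.06,"claw":12},{"rx":0,"ry":0,"rz":0,"x":0,"y":0,"z":0.1,"claw":12},{"rx":0,"ry":0,"rz":0,"x":0,"y":0,"z":0.14,"claw":12},{"rx":0,"ry":0,"rz":0,"x":0,"y":0,"z":0.14,"claw":12}]'
```

```text
t: 40.25
tool_pos: [573.5, 303.7, 28.6]
orientation: [-3.141, 0.001, 1.635]
force: [-0.1, 0.1, -0.9]
finger_gap: 17.9
grasp_force: 73.2
t: 40.58
tool_pos: [573.4, 303.7, 24.5]
orientation: [3.141, 0.001, 1.634]
force: [-0.6, -0.4, -1.8]
finger_gap: 17.4
grasp_force: 73.2
```

```bash
python3 -m handwheel '[{"rx":0,"ry":0,"rz":0,"x":0,"y":0,"z":0.01,"claw":20},{"rx":0,"ry":0,"rz":0,"x":0,"y":0,"z":0.01,"claw":24},{"rx":0,"ry":0,"rz":0,"x":0,"y":0,"z":0.01,"claw":25},{"rx":0,"ry":0,"rz":0,"x":0,"y":0,"z":0.01,"claw":25},{"rx":0,"ry":0,"rz":0,"x":0,"y":0,"z":-0.5,"claw":25},{"rx":0,"ry":0,"rz":0,"x":0,"y":0,"z":-1.5,"claw":25},{"rx":0,"ry":0,"rz":0,"x":0,"y":0,"z":-2.7,"claw":40},{"rx":0,"ry":0,"rz":0,"x":0,"y":0,"z":-4,"claw":60},{"rx":0,"ry":0,"rz":0,"x":0,"y":0,"z":-5,"claw":60}]'
python3 -m handwheel '[{"rx":0,"ry":0,"rz":0,"x":-1,"y":0,"z":-1,"claw":60},{"rx":0,"ry":0,"rz":0,"x":-2,"y":0,"z":-2,"claw":60},{"rx":0,"ry":0,"rz":0,"x":-2,"y":0,"z":-2,"claw":60},{"rx":0,"ry":0,"rz":0,"x":-2,"y":0,"z":-2,"claw":60}]'
python3 - <<'E'
from h import *
a=snap('wrist','f1.png')['pixels']; b=snap('side','f2.png')['pixels']; 
b=cv2.resize(b[110:280,130:350],(500,386),interpolation=2)[:384]
cv2.imwrite('pics/f.png',cv2.resize(np.hstack([a[:,80:380],b]),(800,384)))
E
```

```text
t: 41.33
tool_pos: [573.5, 303.9, 178.7]
orientation: [3.139, 0.0, 1.634]
force: [-0.2, -0.3, 0.9]
finger_gap: 59.3
grasp_force: 0.0
t: 41.67
tool_pos: [577.7, 243.0, 237.8]
orientation: [3.137, -0.0, 1.632]
force: [0.5, 1.6, -0.4]
finger_gap: 59.9
grasp_force: 0.0
```

View pics/f.png

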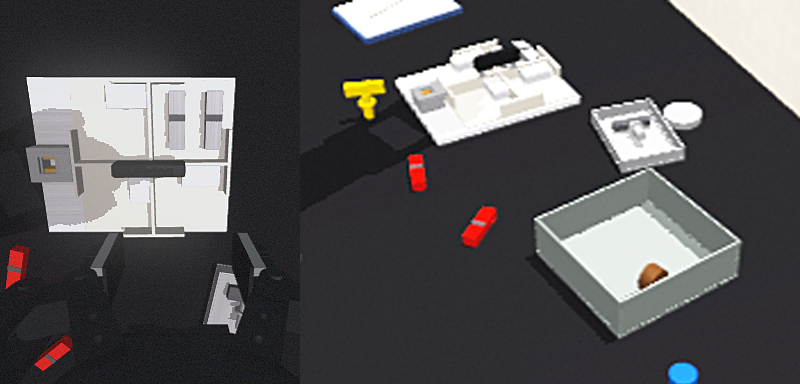

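Both bars lie in the +x+y bay (left panel 177,120 and 212,120). The blocks are in their bays, the pin is in the dish, the mount is in the bin, and the tray is home. I'll hand it in.

```bash
python3 -c "
from station import finish_job;print(finish_job())"
```

```text
the job is handed in; nothing more can be done
None
```

I handed the job in after about 42 s of robot time; the last pictures show the pin in the dish, the one mount present in the grey bin, the tray back on the dock with its lug hole over the bore, and both steel bars in the emptied bay. The blocks, test disc and wash bottle were left in place, though no verdict came back.

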